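# Hang the check weight under the hanging scale

## Robot

A 6-joint arm with a two-finger parallel gripper is mounted at the origin on the work surface. World frame = base frame: x ahead of the robot, y to its left, z up, the work surface at z = 0. Lengths are in mm, angles in degrees, forces in N, time in s.
With the tool pointing down it reaches from about 350 to 850 mm from the base axis. Payload 8.1 kg.
Tool frame: the origin (TCP) lies at the very end of the fingers, on their centre line; the grasp point (between the pads) lies 19 mm behind it (r.grip_depth is the distance from the TCP to the grasp point, in mm); y points along the fingers, z is the direction in which the jaws open and shut, and the axes are right-handed (so a half turn about y gives the same grasp; the last joint's range is limited). The gripper opens to 85 mm and grips with 20 to 120 N. Pads are 22 mm wide; open, the fingers measure 114 mm over their backs; the gripper's body (76 mm by 85 mm) begins 54 mm behind the grasp point. The pads swing forward as they close: fully open they stand 13 mm farther back than shut.
Start: joints at [-72.273, 7.471, 85.268, -0, 87.261, -4.893], TCP at [230.794, -553.84, 210.092] pointing down, gripper open.
Joint ranges: [-169.43, 169.43], [-51.17, 129.36], [1.28, 143.12], [-76.62, 256.62], [0, 156.53], [-152.29, 152.29]. Speed limits (degrees/s): [136.94, 136.94, 159.86, 180, 180, 180].

## Interface

Orientations are given as [roll, pitch, yaw] about the fixed x, y, z axes, in that order (R = Rz(yaw) Ry(pitch) Rx(roll)).
In Python, from bench import readout, eyes, r gives the robot as it stands. The module is installed in compiled form; this text tells all that it offers.
- The arm moves only by the tool move_arm, never from a script. Its argument "motion" is text: rows parted by semicolons, each of 6 numbers parted by spaces: the shift along the world's x, y, z in cm, then the turn, a rotation vector about the world's x, y, z in degrees. A call has 1 to 10 rows; each row is the pose to reach, as a shift and turn from the pose commanded when the call began; what a row does not reach only later rows make up. A row lasts 1/12 s, in which the tool goes at most 41.7 mm and 7.16 degrees, less where a joint would pass 70% of its speed; a pose out of reach is approached as far as the arm can. A call with a gripper value outside its range is refused whole. "fingers" is the finger opening in cm, from 0 to 8.54, set as the call begins (left out, the last holds). The fingers move at their own pace and stop on an object; "squeeze" is the grip in N (left out, the last holds). Time passes only in rows, so rows that repeat a pose let the fingers close. It gives the time, the measured TCP pose, the force and the opening at its end, in the units of the state.
- readout.sense(): the state, without advancing time (a new reading comes with each control period).
- eyes.snapshot(name): name is "side" or "top" or "wrist"; returns a dict with "image" (480x640x3 uint8, blue, green, red), "fx", "fy", "cx", "cy" (pixels), "world_to_cam" (4x4, takes a point from world to camera coordinates). Camera axes: x right, y down, z forward; pixel columns grow to the right and rows downward; lengths in mm; the calibration is good to about 2 mm. A picture is of the moment at which its call begins. There is no depth.
- r.hand_in(): hands the job in, once; it reports no verdict.
The state is a dict: "time": time; "joint_pos": joint angles; "qd": joint speeds; "joint_efforts": joint torques, N m; "tool_pos": TCP position; "tcp_rot": TCP orientation; "ft_force": force on the tool from outside, world axes, zero at the start; "wrist_torque": the same for the moment, N m; "finger_gap": finger opening in mm.
Only numpy, scipy, OpenCV 4.12 (cv2) and the standard library are available. Lean on these libraries where they do the work, as an engineer would, in place of code of your own. Each camera call takes 0.05 s, during which the arm holds its last target. There are 200 camera calls.

## Task

Check the red hanging scale: take the yellow check weight out of the wooden block and hang it by its hook in the ring under the scale, so that weight and scale end up hanging still, one below the other, on the stand. Keep the weight upright, never drop it, not even when you change your grip, and let its load onto the ring slowly; do not knock the scale about or off its hook, and leave the other two weights in the block and the black calibrator on the desk as they are.

Things in the scene. Friction and masses are not known exactly. Their poses are not given: they have to be found in the camera images.
- yellow: Check weight to hang, 0.6 kg: upright yellow cylinder, 36 mm diameter, 100 mm tall, a yellow cone at the foot of the 8 mm steel hook on top; hook top 154 mm above the underside. Origin: centre of the underside; z up. At the start it stands in a well of the block, shoulder 5 mm below the block's top, so only the hook can be reached; its x axis then points away from the robot, within about 90 degrees
- yellow_bow (a point): On the yellow weight's axis, 142.5 mm above its underside, inside the top of the hook's round bow: where the centre of the ring's rod lies once the weight hangs. The hook lies in the weight's x-z plane: a shank on the axis from 100 to 122 mm height, then the bow (20 mm inside, 36 mm outside diameter, centre at height 136 mm) over the -x side and the top, down to the tip
- blue: Blue check weight, same shape and size as the yellow one, 0.45 kg; it stays in its well of the block. Origin at the centre of its underside
- green: Green check weight, same shape and size as the yellow one, 0.75 kg; it stays in its well of the block. Origin at the centre of its underside
- block: Fixed wooden block, 262 mm (its x) by 76 mm (its y) by 115 mm tall, with three round wells of 39 mm diameter and 105 mm depth, 80 mm apart along its x; the three weights stand in them in any order. Origin at the centre of its underside
- scale: Red hanging scale, about 0.55 kg, hung loosely by its upper ring on the stand's hook, free to swing and turn a little. Origin: its lowest point; z up; x away from the robot within about 30 degrees. Case 44 mm (x) by 80 mm (y), 68 to 168 mm above the origin, dark display on -x. Lower ring: rigid with the case, 7 mm steel rod, in the y-z plane (its hole faces the robot)
- scale_loop (a point): Centre of the rod at the lowest part of the scale's lower ring, where the weight must hang; 3.5 mm above the scale's origin, about 201 mm above the desk. Ring 42 mm inside, 56 mm outside diameter: its hole spans 3.5 to 45.5 mm above this point, its centre 24.5 mm above
- scale_top (a point): Centre of the rod at the top of the scale's upper ring, 214 mm above the scale's origin; it sits in the stand's hook
- stand: Fixed test stand. Grey base plate 200 by 200 mm, 10 mm thick, reaching 100 mm to -x and +x, 80 mm to -y and 120 mm to +y of the origin; a 16 mm steel rod rises at x = +50, y = +90 mm to 455 mm and bends over to above the origin, where a steel hook hangs. Origin on the desk straight below the hook; x axis as the scale's
- stand_hook (a point): Where the top of the scale's upper ring rests in the stand's hook, 411 mm above the desk
- calibrator: Acoustic calibrator standing on the desk: black upright cylinder with a steel nose, 48 mm diameter, 111 mm tall, not to be moved. Origin at the centre of its underside
- yellow_tip (a point): Centre of the rod at the tip of the yellow weight's hook, 14 mm to the weight's +x, 138 mm above its underside. Between tip and shank the bow is open (13 mm free): the hook catches a bar when it is moved towards its +x with the tip above the bar, and then lowered
Mind the look-alikes: they are no part of the job. Several things have the shape of the yellow; the one meant has the colours described above.

How it is judged:
By the outcome, as a careful person would: the job done as asked, in the order asked, and still so for the second after the job is handed in, with the robot touching nothing.
It also fails if it takes over 59 s, if anything falls off the work surface, if the arm or the gripper's body presses on something with over 40 N, if the wrist force passes 120 N, or if a joint passes its speed limit or range.

## Working session

There is one attempt and no reset: what is moved stays moved. The work goes in short steps, Python scripts to look and compute and a tool call to move; the robot and the scene stay as the last step left them, time stands still between calls to the robot, and variables do not carry over. Pictures are saved under pics/ and viewed, about 8 in all and at most 12, crops included, and the job is handed in when it is done.

Besides the shell and the picture viewer there is one more tool, called after "Emit:" as a command line: name --argument value ..., lists and objects as JSON in quotes. move_arm: Moves the arm, as the interface text tells. Its arguments: {"type":"object","properties":{"motion":{"type":"string"},"fingers":{"type":"number"},"squeeze":{"type":"number"}},"required":["motion"]}

```bash
mkdir -p pics; cat > h.py <<'E'
import numpy as np, cv2
from bench import readout, eyes, r
def snap(n,f):
    s=eyes.snapshot(n); cv2.imwrite('pics/'+f+'.png',s['image'])
    np.savez('pics/'+f+'.npz',fx=s['fx'],fy=s['fy'],cx=s['cx'],cy=s['cy'],T=np.array(s['world_to_cam'])); return s
def proj(f,p):
    c=np.load('pics/'+f+'.npz'); q=c['T']@np.r_[p,1]; return np.array([c['fx']*q[0]/q[2]+c['cx'],c['fy']*q[1]/q[2]+c['cy']])
def ray(f,u,v):
    c=np.load('pics/'+f+'.npz'); R=c['T'][:3,:3]; t=c['T'][:3,3]
    d=R.T@np.array([(u-c['cx'])/c['fx'],(v-c['cy'])/c['fy'],1]); return -R.T@t,d/np.linalg.norm(d)
def atz(f,u,v,z):
    o,d=ray(f,u,v); return o+d*(z-o[2])/d[2]
def tri(obs):
    A=np.zeros((3,3));b=np.zeros(3)
    for f,u,v in obs:
        o,d=ray(f,u,v);M=np.eye(3)-np.outer(d,d);A+=M;b+=M@o
    p=np.linalg.solve(A,b); return p,[np.round(proj(f,p)-[u,v],1) for f,u,v in obs]
E
python3 - <<'E'
from h import *
for n in ['side','top','wrist']:
    s=snap(n,n+'0'); print(n,s['fx'],np.round(np.array(s['world_to_cam']),3).tolist())
a=cv2.imread('pics/side0.png');b=cv2.imread('pics/top0.png')
print(readout.sense())
E
```

```text
side 491.6494620072919 [[0.993, -0.119, 0.008, -574.65], [-0.065, -0.593, -0.802, 185.325], [0.1, 0.796, -0.597, 1295.743], [0.0, 0.0, 0.0, 1.0]]
top 551.9119850825502 [[-0.005, -1.0, 0.0, -52.673], [-0.994, 0.005, -0.11, 596.468], [0.11, -0.001, -0.994, 1493.556], [0.0, 0.0, 0.0, 1.0]]
wrist 362.83137683909945 [[0.386, -0.922, -0.002, -596.759], [-0.876, -0.368, 0.311, -40.825], [-0.288, -0.118, -0.95, 379.466], [0.0, 0.0, 0.0, 1.0]]
{'time': 0.15, 'joint_pos': array([-7.22754073e+01,  7.50672654e+00,  8.53197011e+01, -1.47004294e-03,
        8.72609949e+01, -4.89265917e+00]), 'qd': array([-0.02343649, -0.1733195 , -0.1020798 , -0.10064928,  0.00828642,
       -0.00737302]), 'joint_efforts': array([ 1.07641241e-03, -5.70064831e+01, -5.01156664e+01, -6.10985762e-05,
        9.68861219e-03, -3.63206698e-05]), 'tool_pos': array([ 230.60956308, -553.38179615,  209.22361516]), 'tcp_rot': array([-9.00872292e+01,  5.99329708e-03, -1.57382681e+02]), 'ft_force': array([ 0.23749363, -0.00568721,  0.43347102]), 'wrist_torque': array([ 0.00717901,  0.01938985, -0.01036886]), 'finger_gap': 85.33445580540288}
```

View pics/side0.png

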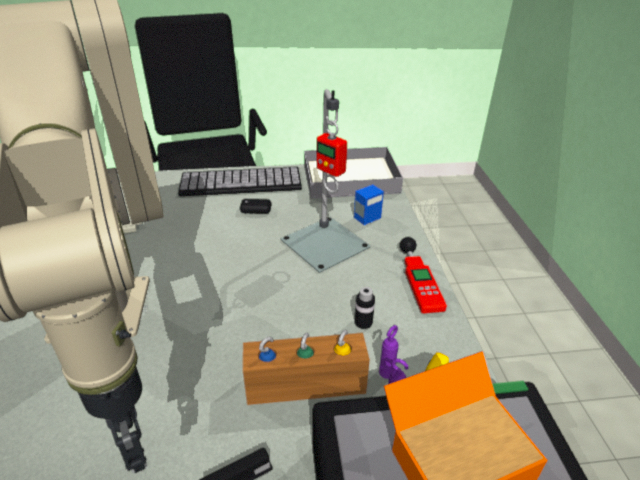

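View pics/top0.png

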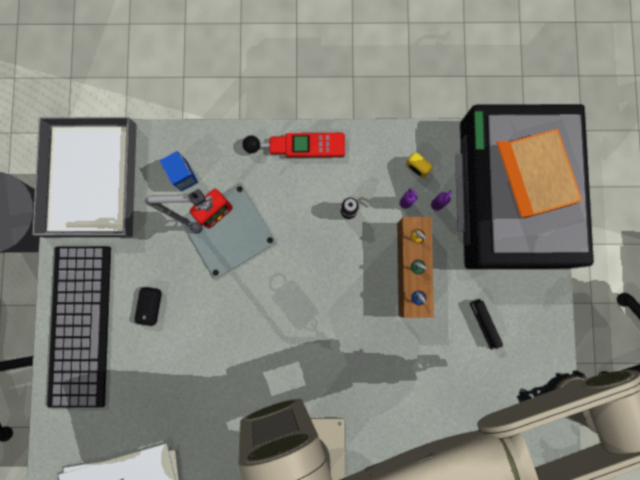

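The side view shows the block with blue (266,352), green (305,349) and yellow (343,345) weights. The red scale hangs at (331,155), with its lower ring at (331,183), and the calibrator is at (364,308). In the top view yellow is at (418,236). The yellow thing at top (419,164) / side (438,362) lies on the desk behind the purple figure. It isn't in the block, so it is not the one meant. I'll enlarge to confirm.

```bash
python3 - <<'E'
from h import *
a=cv2.imread('pics/side0.png');b=cv2.imread('pics/top0.png')
def c(im,u,v,w,h):return cv2.resize(im[v:v+h,u:u+w],(400,300),interpolation=cv2.INTER_CUBIC)
m=np.vstack([np.hstack([c(a,240,320,132,99),c(a,290,90,80,120)if 0 else c(a,270,110,120,90)]),np.hstack([c(b,380,215,80,60),c(b,140,170,140,105)])])
cv2.imwrite('pics/crop1.png',m)
E
```

```text
(no output)
```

View pics/crop1.png

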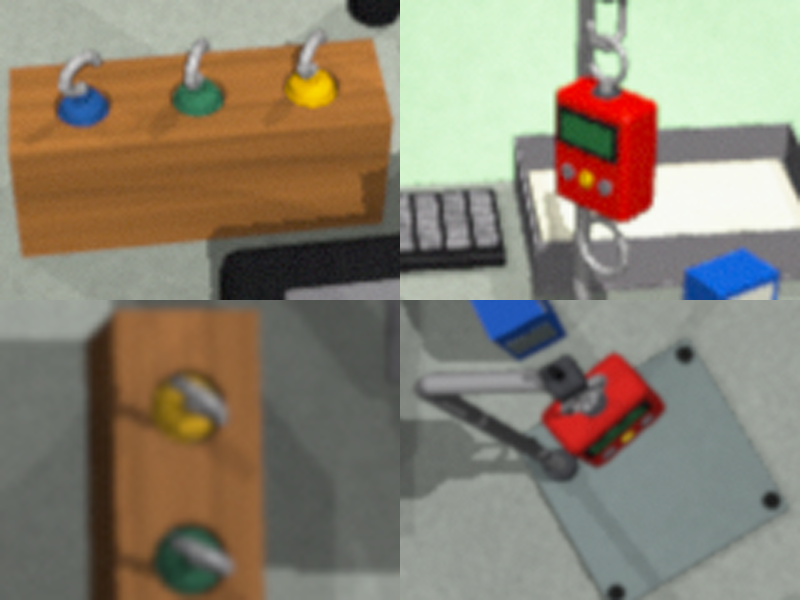

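```bash
python3 - <<'E'
from h import *
P=lambda *a:print(np.round(a[0],1),*a[1:])
for n,u in (('yel',(418,236.4)),('green',(418.3,267)),('blue',(418.5,298))): P(atz('top0',*u,112),n)
k=140/400
for c in [(685,52),(770,198),(615,292)]: P(atz('top0',140+c[0]%400*k if c[0]>=400 else 0,170+c[1]*k,10),'plate screw')
# case corners top z~ 201-3.5+168=365: crop px
for c in [(610,55),(660,105),(600,163),(545,110)]: P(atz('top0',140+(c[0]-400)*k,170+c[1]*k,330),'case approx')
# upper ring centre
P(atz('top0',140+193*k,170+95*k,400),'top ring')
for c in [(602,245)]: print(ray('side0',270+202*.3,110+245*.3), tri([('side0',270+202*.3,110+245*.3),('top0',140+193*k,170+95*k)]))
p=atz('top0',140+193*k,170+95*k,400);
for z in (201,225,253): print(z,proj('side0',[p[0],p[1],z]))
q=atz('top0',418,236.4,112)
for z in (112,152,164):print(proj('side0',[q[0],q[1],z]),proj('top0',[q[0],q[1],z]))
E
```

```text
[ 591.2 -302.7  112. ] yel
[ 510.9 -301.6  112. ] green
[ 430.6 -300.2  112. ] blue
[742.7 182.1  10. ] plate screw
[596.5  96.8  10. ] plate screw
[504.9 247.5  10. ] plate screw
[675.2 191.9 330. ] case approx
[635.2 152.  330. ] case approx
[589.6 198.2 330. ] case approx
[631.6 242.  330. ] case approx
[631.  189.8 400. ] top ring
(array([ 452.82775599, -990.1516048 ,  926.31748164]), array([ 0.13029406,  0.85358074, -0.50440399])) (array([652.08970079, 231.17301212, 206.28523653]), [array([ 4.4, -0.7]), array([-0.2,  5.2])])
201 [329.69719639 192.1531095 ]
225 [329.87820979 184.7943791 ]
253 [330.09421287 176.01321522]
[341.89311981 349.06693054] [418.  236.4]
[342.58320767 336.23625421] [420.66592491 234.61941819]
[342.79655535 332.26952009] [421.49531328 234.0654664 ]
```

```bash
cat >> h.py <<'E'
from scipy.spatial.transform import Rotation as Ro
def Rt(yaw,pit):   # tool pointing yaw, pit deg below horizontal, jaws horizontal
    w,p=np.radians([yaw,pit]); y=np.array([np.cos(p)*np.cos(w),np.cos(p)*np.sin(w),-np.sin(p)]); z=np.array([np.sin(w),-np.cos(w),0])
    return np.c_[np.cross(y,z),y,z]
def plan(p,R,cp=None,cR=None):
    s=readout.sense(); cp=s['tool_pos'] if cp is None else cp; cR=Ro.from_euler('xyz',s['tcp_rot'],degrees=True) if cR is None else Ro.from_matrix(cR)
    d=(np.array(p)-cp)/10; v=(Ro.from_matrix(R)*cR.inv()).as_rotvec(degrees=True)
    print('full',np.round(d,2),np.round(v,2),'rows>=',max(np.linalg.norm(d)/4.17,np.linalg.norm(v)/7.16))
def bypose(yaw,pit,target,back): R=Rt(yaw,pit); return np.array(target)-back*R[:,1],R
E
python3 -c "
from h import *
p,R=bypose(54,30,[591,-303,150],130);print(p);plan(p,R)"
```

```text
[ 524.82519514 -394.081805    215.        ]
full [29.42 15.93  0.58] [ 37.56 -47.67  28.39] rows>= 9.357745602155653
```

Emit:
move_arm --motion "3 1.6 1 4 -5 3; 6 3.2 2 8 -10 6; 9 4.8 3 12 -14.5 8.8; 12 6.4 3.5 15.5 -19.5 11.6; 15 8 4 19 -24 14.2; 18 9.6 4 23 -29 17; 21 11.2 3.5 26.6 -34 20; 24 13 2.5 30.4 -38.5 23; 27 14.6 1.5 34 -43 25.6; 29.4 15.9 0.6 37.6 -47.7 28.4" --fingers 5

```text
time: 0.98
tool_pos: [526.3, -394.1, 216.0]
tcp_rot: [-89.7, 60.3, -125.7]
ft_force: [0.6, -0.4, -0.5]
finger_gap: 50.0
```

Emit:
move_arm --motion "0 0 0 0 0 0; 0 0 0 0 0 0; 0 0 0 0 0 0"

```text
time: 1.23
tool_pos: [524.6, -395.2, 216.2]
tcp_rot: [-90.0, 60.0, -126.0]
ft_force: [-0.3, -0.4, 1.0]
finger_gap: 50.0
```

```bash
python3 - <<'E'
from h import *
s=snap('wrist','w1'); r0=readout.sense(); print(r0['time'],r0['tool_pos'],r0['tcp_rot'],r0['joint_pos'])
R=Ro.from_euler('xyz',r0['tcp_rot'],degrees=True).as_matrix(); print(R[:,1],Rt(54,30)[:,1])
# camera pose in tool frame
T=np.array(s['world_to_cam']); cw=-T[:3,:3].T@T[:3,3]; print('cam in tool',R.T@(cw-r0['tool_pos']), R.T@T[:3,:3].T[:,2])
print([proj('w1',p) for p in ([591,-303,152],[511,-302,152])])
E
```

```text
1.2833 [ 524.6439434  -396.03814495  218.08557373] [ -89.59599609   59.87089875 -125.75190861] [-67.76100411  36.7595049   68.156681    50.78567782 107.93895746
 -30.28078699]
[ 0.51104874  0.69777347 -0.50193762] [ 0.50903696  0.70062927 -0.5       ]
cam in tool [ -78.48196525 -161.07436871   -2.07300677] [ 0.30952552  0.9508849  -0.00344433]
[array([324.45418676, 221.23043075]), array([237.56104352, 264.86884024])]
```

View pics/w1.png

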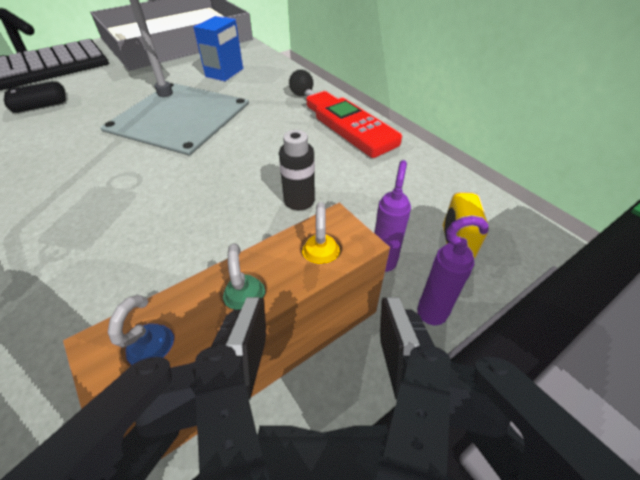

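The wrist view shows the yellow weight in the block's far well, with its cone at (322,248) and its hook nearly edge-on, top at (322,207). The purple weights at (392,225) and (445,270) are look-alikes standing beside the block. I'll enlarge the yellow hook.

```bash
python3 - <<'E'
from h import *
a=cv2.imread('pics/w1.png');c=cv2.resize(a[190:280,280:370],(600,600),interpolation=cv2.INTER_CUBIC);cv2.imwrite('pics/crop2.png',c)
E
```

```text
(no output)
```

View pics/crop2.png

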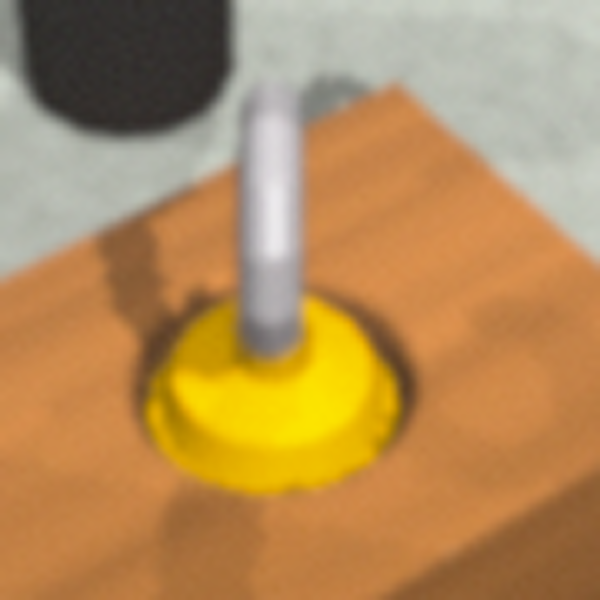

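```bash
python3 - <<'E'
from h import *
for u,v,z in ((321.2,248,113),(320.9,204,163.5)): print(atz('w1',u,v,z))
print(tri([('w1',321.2,248),('top0',418,236.4)]))
o,d=ray('w1',321,222);print('bearing',np.degrees(np.arctan2(d[1],d[0])),o)
c0=atz('w1',321.2,248,113)
for y in (48,51,54,57):
    e=np.array([np.cos(np.radians(y)),np.sin(np.radians(y)),0])
    print(y,[np.round(proj('w1',c),1) for c in (c0-14*e+[0,0,33],c0+[0,0,51],c0+14*e+[0,0,35],c0+[0,0,0])])
E
```

```text
[ 591.12676395 -298.06756303  113.        ]
[ 593.66974002 -294.27747196  163.5       ]
(array([ 589.78572912, -301.37084231,  117.38031358]), [array([ 0.9, -0.3]), array([-0.1,  0.3])])
bearing 54.297694273274836 [ 463.66917358 -475.23972332  366.80630501]
48 [array([319.3, 234.8]), array([321.1, 207.3]), array([322.8, 209.9]), array([321.2, 248. ])]
51 [array([320.2, 234.8]), array([321.1, 207.3]), array([322. , 209.9]), array([321.2, 248. ])]
54 [array([321.1, 234.8]), array([321.1, 207.3]), array([321.2, 209.8]), array([321.2, 248. ])]
57 [array([322. , 234.8]), array([321.1, 207.3]), array([320.3, 209.9]), array([321.2, 248. ])]
```

```bash
python3 - <<'E'
from h import *
t=[585.6,-306.4,144]
cp=np.array([524.8,-394.8,216.1]);cR=Rt(54,30)
p,R=bypose(54,20,t,70);print(p);plan(p,R,cp,cR)
plan(t,R,p,R)
E
```

```text
[ 546.93637751 -359.61591098  167.94141003]
full [ 2.21  3.52 -4.82] [ 8.09 -5.88  0.  ] rows>= 1.5256000501395743
full [ 3.87  5.32 -2.39] [0. 0. 0.] rows>= 1.6786570743405274
```

Emit:
move_arm --motion "0.7 1.2 -1.6 2.7 -2 0; 1.4 2.4 -3.2 5.4 -4 0; 2.2 3.5 -4.8 8.1 -5.9 0; 2.2 3.5 -4.8 8.1 -5.9 0; 2.2 3.5 -4.8 8.1 -5.9 0" --fingers 3.5

```text
time: 1.7
tool_pos: [546.2, -360.3, 169.0]
tcp_rot: [-89.9, 69.9, -126.0]
ft_force: [-0.1, -1.2, 0.4]
finger_gap: 34.8
```

Emit:
move_arm --motion "0.7 0.9 -0.4 0 0 0; 1.4 1.9 -0.85 0 0 0; 2.1 2.9 -1.3 0 0 0; 2.8 3.8 -1.7 0 0 0; 3.4 4.6 -2.1 0 0 0; 3.9 5.3 -2.4 0 0 0; 3.9 5.3 -2.4 0 0 0; 3.9 5.3 -2.4 0 0 0"

```text
time: 2.37
tool_pos: [586.0, -305.9, 143.8]
tcp_rot: [-90.0, 70.1, -126.0]
ft_force: [-0.4, 1.1, 0.5]
finger_gap: 34.8
```

```bash
python3 - <<'E'
from h import *
s=snap('wrist','w2'); s2=snap('side','s2'); r0=readout.sense(); print(r0['time'],r0['tool_pos'],r0['tcp_rot'],r0['ft_force'])
a=cv2.resize(s['image'][150:400,200:450],(400,400),interpolation=cv2.INTER_CUBIC)
b=cv2.resize(s2['image'][290:390,290:390],(400,400),interpolation=cv2.INTER_CUBIC)
cv2.imwrite('pics/c3.png',np.hstack([a,b]))
E
```

```text
2.4667 [ 585.74594331 -307.16237565  144.21198549] [ -89.83025106   70.0528081  -125.90972909] [-0.5095475  -0.70567978  0.10830236]
```

View pics/c3.png

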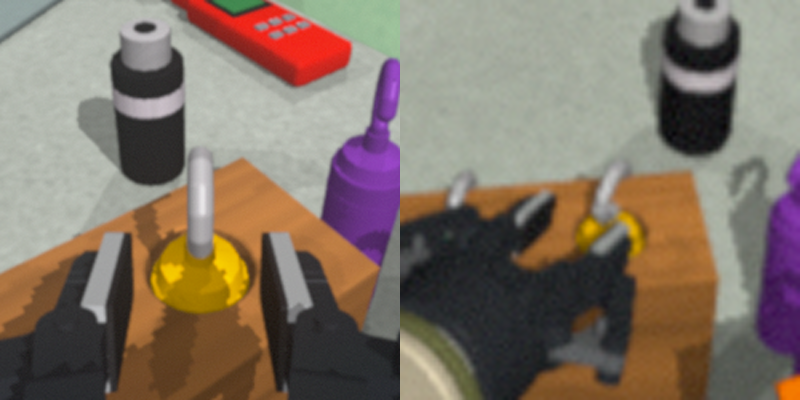

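```bash
python3 - <<'E'
from h import *
e=np.array([.588,.809,0]);l=np.array([.809,-.588,0])
for f in('w2','s2'):
    print(f,'hooktop',proj(f,[591,-299,164]),'cone foot',proj(f,[591,-299,112]),'lowbow',proj(f,[591,-299,132]))
    print([proj(f,np.array([585.6,-306.4,144])+s*17.4*l+np.array([.342*.588,.342*.809,.94])*h) for s in(-1,1) for h in(11,-11)])
print(atz('w2',325,243.75+4,164-1.5),atz('w2',325,150+270/1.6,113))
E
```

```text
w2 hooktop [327.13786653 249.49911118] cone foot [326.36573308 320.40401999] lowbow [326.63239606 295.91639498]
[array([290.9963021 , 271.99663208]), array([292.12795812, 312.52110571]), array([363.06477345, 272.11331704]), array([361.4959959 , 312.64275503])]
s2 hooktop [342.4227421  330.95454135] cone foot [341.53285288 347.7443016 ] lowbow [341.86882306 341.405469  ]
[array([333.6512602 , 332.74157777]), array([331.72960744, 341.83220459]), array([348.57866437, 339.00225119]), array([346.52862937, 348.16961043])]
[ 592.04819814 -295.85069216  162.5       ] [ 590.58141107 -298.25388742  113.        ]
```

```bash
python3 - <<'E'
from h import *
R=Rt(54,20);t=np.array([585.6,-306.4,144])
for f in('w2','s2'):
  for y in(0,-8,-16,-24):
    print(f,y,[np.round(proj(f,t+R@[x,y,z])).tolist() for z in(-17.4,17.4,-24,24) for x in(-11,11)])
s=cv2.imread('pics/s2.png');w=cv2.imread('pics/w2.png')
a=cv2.resize(w[230:350,250:400],(500,400),interpolation=cv2.INTER_CUBIC);b=cv2.resize(s[320:380,310:355],(300,400),interpolation=cv2.INTER_CUBIC)
cv2.imwrite('pics/c4.png',np.hstack([a,b]))
E
```

```text
w2 0 [[291.0, 272.0], [292.0, 313.0], [363.0, 272.0], [361.0, 313.0], [277.0, 272.0], [279.0, 313.0], [377.0, 272.0], [375.0, 313.0]]
w2 -8 [[290.0, 279.0], [291.0, 321.0], [365.0, 279.0], [363.0, 321.0], [275.0, 279.0], [277.0, 321.0], [379.0, 279.0], [377.0, 321.0]]
w2 -16 [[288.0, 286.0], [289.0, 330.0], [367.0, 286.0], [365.0, 330.0], [273.0, 286.0], [275.0, 330.0], [382.0, 286.0], [379.0, 330.0]]
w2 -24 [[286.0, 294.0], [288.0, 340.0], [369.0, 295.0], [367.0, 340.0], [270.0, 294.0], [273.0, 340.0], [385.0, 295.0], [382.0, 340.0]]
s2 0 [[334.0, 333.0], [332.0, 342.0], [349.0, 339.0], [347.0, 348.0], [331.0, 332.0], [329.0, 341.0], [351.0, 340.0], [349.0, 349.0]]
s2 -8 [[332.0, 334.0], [330.0, 343.0], [347.0, 341.0], [345.0, 350.0], [329.0, 333.0], [327.0, 342.0], [350.0, 342.0], [348.0, 351.0]]
s2 -16 [[330.0, 336.0], [328.0, 345.0], [345.0, 342.0], [343.0, 351.0], [328.0, 334.0], [326.0, 344.0], [348.0, 343.0], [346.0, 353.0]]
s2 -24 [[329.0, 337.0], [327.0, 346.0], [344.0, 344.0], [342.0, 353.0], [326.0, 336.0], [324.0, 345.0], [347.0, 345.0], [345.0, 354.0]]
```

View pics/c4.png

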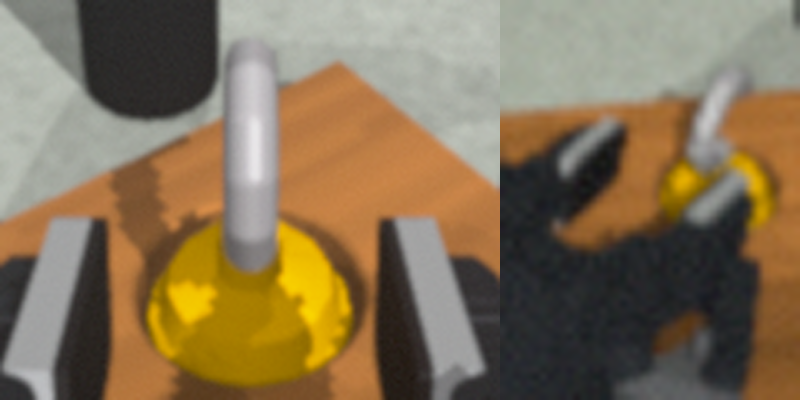

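Emit:
move_arm --motion "0.04 -0.03 0 0 0 0; 0.08 -0.06 0 0 0 0; 0.08 -0.06 0 0 0 0; 0.08 -0.06 0 0 0 0; 0.08 -0.06 0 0 0 0" --fingers 1.6

```text
time: 2.88
tool_pos: [586.5, -307.7, 144.1]
tcp_rot: [-89.8, 70.1, -125.9]
ft_force: [0.4, 0.0, 0.4]
finger_gap: 15.8
```

```bash
python3 - <<'E'
from h import *
snap('side','s3');snap('wrist','w3');print(readout.sense()['tool_pos'],readout.sense()['finger_gap'])
s=cv2.imread('pics/s3.png');w=cv2.imread('pics/w3.png')
a=cv2.resize(w[230:350,250:400],(500,400),interpolation=cv2.INTER_CUBIC);b=cv2.resize(s[320:380,310:355],(300,400),interpolation=cv2.INTER_CUBIC)
cv2.imwrite('pics/c5.png',np.hstack([a,b]))
R=Rt(54,20);t=np.array([586.4,-307,144])
for f in('w3','s3'):
  for y in(0,-8,-16,-24):
    print(f,y,[np.round(proj(f,t+R@[x,y,z])).tolist() for z in(-8,8) for x in(-11,11)])
E
```

```text
[ 586.54825411 -307.5419693   144.09199634] 15.992262586112084
w3 0 [[310.0, 271.0], [310.0, 311.0], [343.0, 271.0], [342.0, 311.0]]
w3 -8 [[309.0, 278.0], [309.0, 319.0], [343.0, 278.0], [343.0, 319.0]]
w3 -16 [[308.0, 285.0], [309.0, 328.0], [344.0, 285.0], [343.0, 328.0]]
w3 -24 [[308.0, 293.0], [308.0, 338.0], [346.0, 293.0], [344.0, 338.0]]
s3 0 [[338.0, 335.0], [336.0, 344.0], [345.0, 337.0], [343.0, 347.0]]
s3 -8 [[336.0, 336.0], [334.0, 345.0], [343.0, 339.0], [341.0, 348.0]]
s3 -16 [[335.0, 338.0], [333.0, 347.0], [342.0, 341.0], [340.0, 350.0]]
s3 -24 [[333.0, 339.0], [331.0, 348.0], [340.0, 342.0], [338.0, 351.0]]
```

View pics/c5.png

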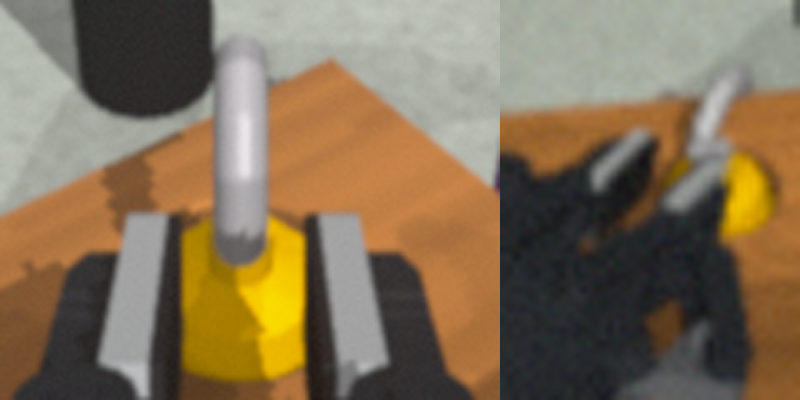

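Emit:
move_arm --motion "0.2 0.3 -0.13 0 0 0; 0.4 0.6 -0.27 0 0 0; 0.6 0.85 -0.4 0 0 0; 0.85 1.2 -0.54 0 0 0; 1.1 1.5 -0.68 0 0 0; 1.1 1.5 -0.68 0 0 0; 1.1 1.5 -0.68 0 0 0"

```text
time: 3.57
tool_pos: [597.7, -291.9, 137.1]
tcp_rot: [-89.9, 70.1, -126.0]
ft_force: [-0.3, -0.6, -0.2]
finger_gap: 16.3
```

```bash
python3 - <<'E'
from h import *
snap('side','s4');snap('wrist','w4');q=readout.sense();print(q['tool_pos'],q['finger_gap'],q['ft_force'])
s=cv2.imread('pics/s4.png');w=cv2.imread('pics/w4.png')
a=cv2.resize(w[230:350,250:400],(500,400),interpolation=cv2.INTER_CUBIC);b=cv2.resize(s[320:380,310:355],(300,400),interpolation=cv2.INTER_CUBIC)
cv2.imwrite('pics/c6.png',np.hstack([a,b]))
for p in ([591,-299,164],[591-.588*18,-299-.809*18,146],[591,-299,132],[591+14*.588,-299+14*.809,148]):print(proj('w4',p),proj('s4',p))
E
```

```text
[ 597.62290951 -292.44880061  137.35965607] 16.1423934822092 [0.22187521 0.61839571 0.22473955]
[324.38165586 264.27878821] [342.4227421  330.95454135]
[324.3267983  324.95265065] [338.15621656 342.61871256]
[324.08873984 313.82487947] [341.86882306 341.405469  ]
[324.14571836 269.64741158] [345.15391799 331.86348469]
```

View pics/c6.png

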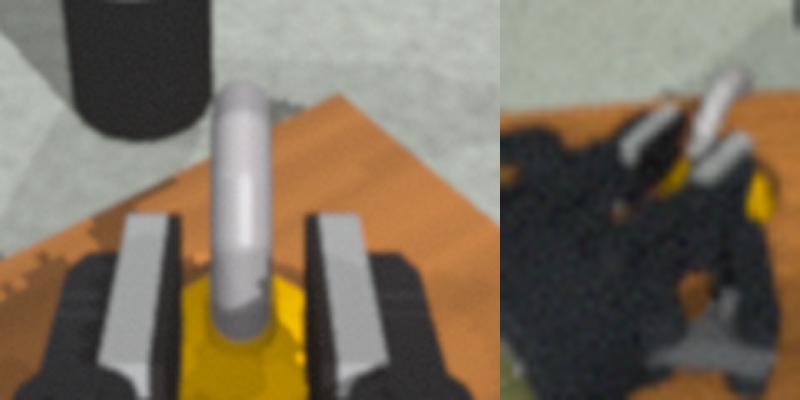

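```bash
python3 - <<'E'
from h import *
from scipy.optimize import least_squares
e=np.array([.588,.809,0]);l=np.array([.809,-.588,0])
def cam(f,u,v,dep):
    c=np.load('pics/'+f+'.npz');T=c['T'];q=np.array([(u-c['cx'])/c['fx']*dep,(v-c['cy'])/c['fy']*dep,dep]);return T[:3,:3].T@(q-T[:3,3])
tip=cam('w4',322.9,294,154)
R=Rt(54,20);print('tip rel cmd TCP in tool',R.T@(tip-[597.4,-292,137.2]))
# apparent top of hook silhouette: max over bow of -v
th=np.radians(np.arange(-90,190,3))
def top(f,ax,dz=0):
    P=[np.array([ax[0],ax[1],146+dz])+18*(np.cos(t)*e+np.array([0,0,np.sin(t)])) for t in th]
    return min(proj(f,p)[1] for p in P)
obs=[('w1',202.8),('w2',242),('w3',241),('w4',255)]
for k in (0,2,4,6): 
    ax=np.array([591,-299,0])+k*e; print(k,[round(top(f,ax)-v,1) for f,v in obs])
for k in (0,2,4,6):
    ax=np.array([591,-299,0])+k*e;d=tip-ax; print(k,'tip in hook frame x,y,z',d@e,d@l,tip[2]-10)
E
```

```text
tip rel cmd TCP in tool [-10.48271685 -23.22713519  -1.68158752]
0 [np.float64(-0.5), np.float64(-0.5), np.float64(-0.5), np.float64(-0.7)]
2 [np.float64(-2.1), np.float64(-2.9), np.float64(-2.8), np.float64(-3.4)]
4 [np.float64(-3.7), np.float64(-5.3), np.float64(-5.2), np.float64(-6.2)]
6 [np.float64(-5.2), np.float64(-7.7), np.float64(-7.5), np.float64(-8.9)]
0 tip in hook frame x,y,z -8.817227865583225 -0.6168253435740619 144.99467977579653
2 tip in hook frame x,y,z -10.817677865583248 -0.6168253435741013 144.99467977579653
4 tip in hook frame x,y,z -12.818127865583204 -0.6168253435740485 144.99467977579653
6 tip in hook frame x,y,z -14.818577865583226 -0.6168253435740879 144.99467977579653
```

Emit:
move_arm --motion "0.09 0.12 -0.02 0 0 0; 0.18 0.24 -0.05 0 0 0; 0.18 0.24 -0.05 0 0 0"

```text
time: 3.92
tool_pos: [599.5, -289.9, 136.7]
tcp_rot: [-89.9, 70.1, -126.0]
ft_force: [0.7, -0.9, 0.1]
finger_gap: 15.6
```

Emit:
move_arm --motion "0 0 0 0 0 0; 0 0 0 0 0 0; 0 0 0 0 0 0; 0 0 0 0 0 0; 0 0 0 0 0 0; 0 0 0 0 0 0" --fingers 0 --squeeze 100

```text
time: 4.42
tool_pos: [599.3, -290.1, 136.9]
tcp_rot: [-89.9, 70.1, -125.9]
ft_force: [-0.7, 0.3, 1.0]
finger_gap: 4.0
```

```bash
python3 - <<'E'
from h import *
snap('side','s5');snap('wrist','w5');q=readout.sense();print(q['time'],q['finger_gap'],q['ft_force'])
s=cv2.imread('pics/s5.png');w=cv2.imread('pics/w5.png')
a=cv2.resize(w[230:350,250:400],(500,400),interpolation=cv2.INTER_CUBIC);b=cv2.resize(s[320:380,310:355],(300,400),interpolation=cv2.INTER_CUBIC)
cv2.imwrite('pics/c7.png',np.hstack([a,b]))
E
```

```text
4.5167 3.961292912855363 [-1.38787093 -0.63048055  2.06153554]
```

View pics/c7.png

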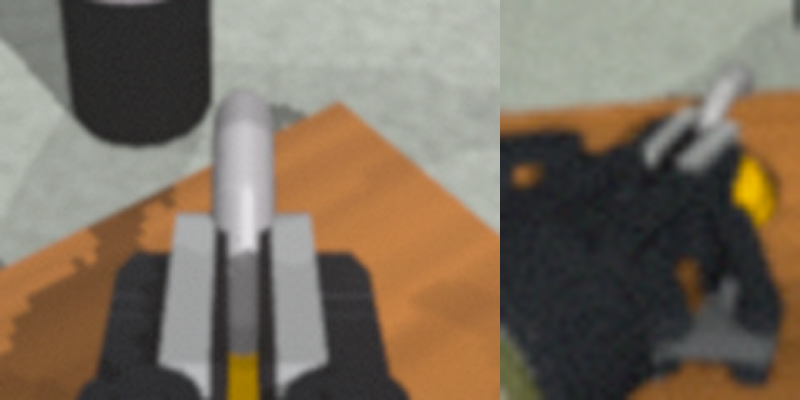

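Emit:
move_arm --motion "0 0 0 0 0 0; 0 0 0 0 0 0; 0 0 0 0 0 0; 0.15 0.2 -0.05 0 0 0; 0.3 0.4 -0.1 0 0 0; 0.4 0.55 -0.15 0 0 0; 0.5 0.68 -0.2 0 0 0; 0.5 0.68 -0.2 0 0 0" --fingers 1.6

```text
time: 5.18
tool_pos: [604.6, -282.7, 134.6]
tcp_rot: [-89.9, 70.1, -126.0]
ft_force: [0.8, 0.2, -0.3]
finger_gap: 16.5
```

Emit:
move_arm --motion "0 0 0 0 0 0; 0 0 0 0 0 0; 0 0 0 0 0 0; 0 0 0 0 0 0; 0 0 0 0 0 0; 0 0 0 0 0 0" --fingers 0 --squeeze 100

```text
time: 5.68
tool_pos: [604.3, -283.2, 134.8]
tcp_rot: [-89.9, 70.1, -126.0]
ft_force: [-1.5, 0.2, -0.0]
finger_gap: 4.8
```

```bash
python3 - <<'E'
from h import *
snap('side','s6');snap('wrist','w6');q=readout.sense();print(q['time'],q['finger_gap'],q['ft_force'],q['tool_pos'])
s=cv2.imread('pics/s6.png');w=cv2.imread('pics/w6.png')
a=cv2.resize(w[230:350,250:400],(500,400),interpolation=cv2.INTER_CUBIC);b=cv2.resize(s[320:380,310:355],(300,400),interpolation=cv2.INTER_CUBIC)
cv2.imwrite('pics/c8.png',np.hstack([a,b]))
E
```

```text
5.7833 4.67263403147016 [-1.02874062  1.08289338  0.95008635] [ 604.34159186 -283.18574803  134.80615714]
```

Emit:
move_arm --motion "0 0 0.1 0 0 0; 0 0 0.2 0 0 0; 0 0 0.4 0 0 0; 0 0 0.6 0 0 0; 0 0 0.6 0 0 0; 0 0 0.6 0 0 0; 0 0 0.6 0 0 0"

```text
time: 6.37
tool_pos: [604.4, -283.3, 140.7]
tcp_rot: [-89.9, 70.0, -125.9]
ft_force: [-0.4, 0.1, -5.1]
finger_gap: 4.8
```

```bash
python3 - <<'E'
from h import *
F=[]
snap('wrist','w7');snap('side','s7')
for i in range(3): F.append(readout.sense()['ft_force']); eyes.snapshot('side')
q=readout.sense();print(q['time'],q['finger_gap'],np.mean(F,0),q['tool_pos'],q['wrist_torque'])
# yellow blob in wrist images and side images before/after the lift
for f in ('w6','w7','s6','s7'):
    h=cv2.cvtColor(cv2.imread(f'pics/{f}.png'),cv2.COLOR_BGR2HSV);m=cv2.inRange(h,(22,150,80),(32,255,255))
    if f[0]=='w': m[:, :250]=0; m[:,380:]=0; m[:250]=0
    else: m[:320]=0;m[380:]=0;m[:,:315]=0;m[:,360:]=0
    y,x=np.nonzero(m);print(f,len(x),x.mean(),y.mean(),y.min(),y.max(),x.min(),x.max())
for f in('w6','w7'):   # hook silhouette top: bright grey on column 322
    g=cv2.imread(f'pics/{f}.png').astype(int)[235:320:3,323];print(f,g.tolist())
E
```

```text
6.6167 4.464545480566575 [ 0.29857332  0.09775058 -5.68114928] [ 604.37611377 -283.21484223  140.69149394] [-1.15615646  0.85308496  0.01016418]
w6 452 322.5 369.67477876106193 351 387 316 329
w7 566 322.4575971731449 373.613074204947 351 394 313 330
s6 14 348.35714285714283 347.35714285714283 345 350 347 350
s7 12 348.5 345.75 344 348 347 350
w6 [[177, 186, 179], [175, 183, 178], [178, 187, 182], [179, 188, 182], [175, 184, 179], [176, 184, 179], [162, 171, 165], [164, 176, 170], [160, 169, 164], [157, 165, 161], [163, 172, 167], [167, 165, 167], [168, 167, 170], [169, 166, 168], [187, 186, 188], [202, 198, 201], [200, 197, 201], [200, 198, 201], [199, 196, 199], [201, 198, 202], [201, 199, 202], [215, 212, 215], [221, 218, 220], [221, 217, 220], [220, 218, 220], [220, 217, 220], [221, 219, 220], [215, 211, 213], [134, 131, 135]]
w7 [[177, 187, 181], [173, 182, 177], [171, 181, 175], [176, 185, 179], [179, 188, 182], [175, 184, 179], [172, 181, 176], [163, 172, 168], [160, 169, 163], [164, 173, 168], [152, 160, 156], [162, 160, 163], [165, 163, 165], [167, 165, 167], [185, 183, 186], [199, 196, 199], [199, 195, 199], [200, 197, 200], [199, 196, 200], [200, 196, 200], [201, 197, 201], [215, 212, 215], [221, 218, 221], [220, 218, 220], [221, 218, 221], [219, 216, 219], [219, 215, 218], [207, 203, 206], [179, 175, 178]]
```

Emit:
move_arm --motion "0 0 -0.2 0 0 0; 0 0 -0.4 0 0 0; 0 0 -0.5 0 0 0; 0 0 -0.6 0 0 0; 0 0 -0.6 0 0 0"

```text
time: 7.03
tool_pos: [604.3, -283.2, 135.0]
tcp_rot: [-89.9, 70.1, -125.9]
ft_force: [-1.2, 0.3, -4.1]
finger_gap: 4.9
```

Emit:
move_arm --motion "0 0 0 0 0 0; 0 0 0 0 0 0; 0 0 0 0 0 0; -0.2 -0.3 0.03 0 0 0; -0.4 -0.5 0.07 0 0 0; -0.53 -0.74 0.1 0 0 0; -0.53 -0.74 0.1 0 0 0; -0.53 -0.74 0.1 0 0 0" --fingers 1.6

```text
time: 7.7
tool_pos: [599.0, -291.0, 135.9]
tcp_rot: [-89.8, 70.1, -125.9]
ft_force: [0.2, -0.1, 0.3]
finger_gap: 16.1
```

Emit:
move_arm --motion "0 0 0 0 0 0; 0 0 0 0 0 0; 0 0 0 0 0 0; 0 0 0 0 0 0; 0 0 0 0 0 0; 0 0 0 0 0 0; 0 0 0.1 0 0 0; 0 0 0.3 0 0 0; 0 0 0.6 0 0 0; 0 0 0.6 0 0 0" --fingers 0 --squeeze 110

```text
time: 8.53
tool_pos: [599.0, -290.5, 141.6]
tcp_rot: [-90.0, 70.0, -126.0]
ft_force: [0.1, -0.9, -6.1]
finger_gap: 3.2
```

```bash
cat >> h.py <<'E'
def ypix(f,box):
    h=cv2.cvtColor(cv2.imread(f'pics/{f}.png'),cv2.COLOR_BGR2HSV);m=cv2.inRange(h,(22,150,80),(32,255,255));k=np.zeros_like(m);k[box[2]:box[3],box[0]:box[1]]=1
    y,x=np.nonzero(m*k);return len(x),x.mean().round(1),y.mean().round(1),x.min(),x.max(),y.min(),y.max()
E
python3 - <<'E'
from h import *
F=[];snap('wrist','w8')
for i in range(4): F.append(readout.sense()['ft_force']); eyes.snapshot('side')
snap('wrist','w9')
q=readout.sense();print(q['time'],q['finger_gap'],np.mean(F,0),q['tool_pos'],q['wrist_torque'])
for f in ('w8','w9'):
    print(ypix(f,(290,360,250,420)));g=cv2.imread(f'pics/{f}.png').astype(int)[235:320:3,323,0];print(f,g.tolist())
E
```

```text
8.8333 3.1927118433174955 [ 0.22124862 -0.34949067 -5.42027555] [ 599.02193988 -290.57812317  141.53751251] [-1.18634987  0.8762139   0.00754245]
(337, np.float64(322.4), np.float64(356.9), np.int64(318), np.int64(327), np.int64(336), np.int64(377))
w8 [174, 176, 180, 177, 174, 173, 162, 163, 168, 169, 192, 201, 201, 201, 201, 200, 211, 224, 225, 224, 224, 223, 220, 205, 153, 112, 112, 114, 111]
(340, np.float64(322.4), np.float64(357.1), np.int64(318), np.int64(327), np.int64(336), np.int64(377))
w9 [175, 177, 177, 178, 174, 174, 160, 164, 166, 169, 192, 202, 201, 202, 201, 201, 210, 223, 224, 225, 224, 223, 220, 206, 143, 112, 111, 112, 113]
```

Emit:
move_arm --motion "0 0 0.5 0 0 0; 0 0 1.2 0 0 0; 0 0 2.4 0 0 0; 0 0 3.8 0 0 0; 0 0 5.2 0 0 0; 0 0 6.6 0 0 0; 0 0 8 0 0 0; 0 0 9.2 0 0 0; 0 0 10.2 0 0 0; 0 0 11 0 0 0"

```text
time: 9.67
tool_pos: [599.2, -290.8, 253.5]
tcp_rot: [-89.6, 70.0, -125.7]
ft_force: [0.7, -0.5, -5.6]
finger_gap: 3.5
```

Emit:
move_arm --motion "0 0 1 0 0 0; 0 0 2 0 0 0; 0 0 2.6 0 0 0; 0 0 3 0 0 0; 0 0 3 0 0 0"

```text
time: 10.08
tool_pos: [599.3, -290.9, 282.8]
tcp_rot: [-89.6, 70.0, -125.7]
ft_force: [-0.1, 0.1, -5.1]
finger_gap: 3.3
```

```bash
python3 - <<'E'
from h import *
snap('wrist','w10');snap('side','s10');snap('top','t10')
q=readout.sense();print(q['time'],q['finger_gap'],q['ft_force'],q['tool_pos'],q['tcp_rot'])
print(ypix('w10',(290,360,250,470)),ypix('s10',(300,400,200,380)))
g=cv2.imread(f'pics/w10.png').astype(int)[235:320:3,323,0];print(g.tolist())
A=np.array([591,-299,156]);print([proj('s10',A+[0,0,z]) for z in(0,100,154)],[proj('s10',A+[18*c,18*s,50]) for c,s in((1,0),(-1,0))])
a=cv2.resize(cv2.imread('pics/s10.png')[230:350,270:400],(433,400));b=cv2.resize(cv2.imread('pics/w10.png')[220:480,220:440],(338,400));cv2.imwrite('pics/c9.png',np.hstack([a,b]))
E
```

```text
10.2333 3.4025255755984274 [-1.06143523  0.72761268 -5.46032136] [ 598.93959169 -290.48725092  281.06760755] [ -90.06035646   70.07076831 -126.11976084]
(1197, np.float64(322.5), np.float64(395.9), np.int64(310), np.int64(335), np.int64(336), np.int64(431)) (270, np.float64(343.7), np.float64(325.9), np.int64(335), np.int64(353), np.int64(294), np.int64(340))
[27, 28, 63, 124, 130, 138, 140, 145, 147, 147, 173, 177, 175, 178, 178, 177, 184, 199, 199, 200, 198, 198, 196, 184, 108, 97, 100, 99, 99]
[array([342.28232544, 333.60381716]), array([344.13746523, 298.60243534]), array([345.23801384, 277.83811231])] [array([351.96222672, 315.91091661]), array([334.36998971, 317.34846879])]
```

View pics/c9.png

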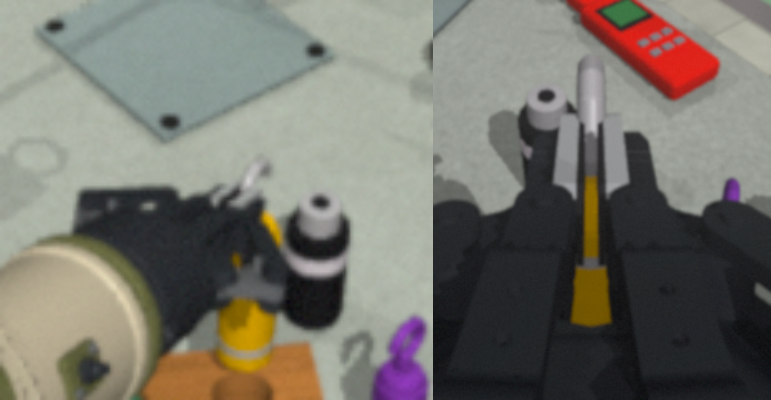

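The weight is out of the block, upright and centred between the fingers. Next I'll fit the scale's pose from the red silhouettes.

```bash
cat >> h.py <<'E'
from scipy.optimize import minimize
def redhull(f,box):
    h=cv2.cvtColor(cv2.imread(f'pics/{f}.png'),cv2.COLOR_BGR2HSV);m=cv2.inRange(h,(0,140,60),(8,255,255))|cv2.inRange(h,(172,140,60),(180,255,255))
    k=np.zeros_like(m);k[box[2]:box[3],box[0]:box[1]]=m[box[2]:box[3],box[0]:box[1]];k=cv2.morphologyEx(k,cv2.MORPH_OPEN,np.ones((2,2)))
    return cv2.convexHull(np.argwhere(k)[:,::-1].astype(np.int32).reshape(-1,1,2)).astype(np.float32)
def fitscale(views,z0=197.5,x0=(634,194,30)):
    H=[(f,redhull(f,b)) for f,b in views]
    def cost(p):
        c,s=np.cos(np.radians(p[2])),np.sin(np.radians(p[2]));t=0
        for f,h in H:
            q=np.array([proj(f,[p[0]+c*a-s*b,p[1]+s*a+c*b,z0+z]) for a in(-22,22) for b in(-40,40) for z in(68,168)],np.float32)
            g=cv2.convexHull(q.reshape(-1,1,2));i=cv2.intersectConvexConvex(g,h)[0];t+=1-i/(cv2.contourArea(g)+cv2.contourArea(h)-i)
        return t
    b=min((minimize(cost,[x0[0],x0[1],y],method='Nelder-Mead',options=dict(initial_simplex=[[x0[0],x0[1],y],[x0[0]+8,x0[1],y],[x0[0],x0[1]+8,y],[x0[0],x0[1],y+8]])) for y in(x0[2]-12,x0[2],x0[2]+12)),key=lambda o:o.fun)
    return b.x,b.fun
E
python3 - <<'E'
from h import *
for v in ([('side0',(300,365,120,185))],[('top0',(180,240,180,235))],[('side0',(300,365,120,185)),('top0',(180,240,180,235))],[('side10'.replace('side10','s10'),(300,365,120,185)),('t10',(180,240,180,235))]):
    print(v[0][0],len(v),fitscale(v))
E
```

```text
side0 1 (array([635.353464  , 191.37031529,  20.88249636]), np.float64(0.1196264002691716))
top0 1 (array([629.70542619, 193.90137886,  43.7110904 ]), np.float64(0.17453996566979368))
side0 2 (array([633.29499648, 195.89574496,  30.08554233]), np.float64(0.3715911188880494))
s10 2 (array([633.35054151, 195.66554503,  29.93934771]), np.float64(0.37083890978423273))
```

Emit:
move_arm --motion "-0.1 0.6 0 0 0 -0.3; -0.3 1.8 0 0 0 -1; -0.6 3.8 0 0 0 -2; -1 6.3 0 0 0 -3.5; -1.4 8.8 0 0 0 -5; -1.8 11.3 0 0 0 -6.5; -2.2 13.8 0 0 0 -8; -2.6 16.3 0 0 0 -9.5; -3 18.8 0 0 0 -11; -3.4 21.3 0 0 0 -12.5"

```text
time: 11.07
tool_pos: [564.3, -75.9, 280.8]
tcp_rot: [-90.1, 70.1, -138.7]
ft_force: [0.6, 1.1, -4.0]
finger_gap: 3.1
```

Emit:
move_arm --motion "-0.4 2.5 0 0 0 -1.5; -0.8 5 0 0 0 -3; -1.2 7.5 -0.3 0 0 -4.5; -1.6 10 -1 0 0 -6; -2 12.5 -2 0 0 -7.5; -2.4 15 -3.2 0 0 -9; -2.8 17.5 -4.6 0 0 -10.3; -3.2 19.5 -5.8 0 0 -11; -3.4 20.7 -6.7 0 0 -11.5; -3.4 21.2 -7.1 0 0 -11.5"

```text
time: 11.9
tool_pos: [600.6, 109.7, 226.3]
tcp_rot: [-91.4, 69.2, -149.8]
ft_force: [-0.5, 0.0, -5.6]
finger_gap: 3.3
```

Emit:
move_arm --motion "0 0 0 0 0 0; 0 0 0 0 0 0; 0 0 0 0 0 0; 0 0 0 0 0 0"

```text
time: 12.23
tool_pos: [600.3, 107.5, 226.4]
tcp_rot: [-91.6, 69.2, -150.0]
ft_force: [-0.1, -0.4, -4.9]
finger_gap: 3.1
```

```bash
python3 - <<'E'
from h import *
snap('wrist','w11');snap('side','s11');snap('top','t11')
q=readout.sense();print(q['time'],q['finger_gap'],q['ft_force'],q['tool_pos'],q['tcp_rot'],q['joint_pos'])
print(ypix('w11',(290,360,250,470)))
A=np.array([633,195,197.5]);print([np.round(proj('w11',A+[0,0,z])) for z in(3.5,28,53,68,168)])
print('s11',[np.round(proj('s11',A+[0,0,z])) for z in(3.5,28,53,68,168)])
print(ypix('s11',(230,330,140,300)),ypix('t11',(180,300,180,330)))
E
```

```text
12.3833 3.1277125937483 [ 0.00638589 -0.13121939 -5.22063519] [600.36290269 107.37857163 226.27393228] [ -91.58715757   69.15585367 -150.03434821] [-25.29686149 -29.96469066 143.12530242  80.82036144  52.52698734
 -13.19441219]
(1266, np.float64(322.6), np.float64(395.5), np.int64(310), np.int64(335), np.int64(335), np.int64(431))
[array([244., 239.]), array([239., 210.]), array([233., 176.]), array([228., 153.]), array([186., -72.])]
s11 [array([330., 191.]), array([330., 184.]), array([331., 176.]), array([331., 171.]), array([331., 138.])]
(369, np.float64(318.9), np.float64(223.0), np.int64(312), np.int64(326), np.int64(162), np.int64(243)) (23, np.float64(255.9), np.float64(229.2), np.int64(219), np.int64(265), np.int64(217), np.int64(237))
```

```bash
python3 -c "
from h import *
plan([601,174.5,212],Rt(30,20))"
```

```text
full [ 0.06  6.71 -1.43] [-0.06 -1.01 -1.45] rows>= 1.6456915879474483
```

Emit:
move_arm --motion "0 0.5 0 0 0 0; 0 1.2 0 0 0 0; 0 2 0 0 0 0"

```text
time: 12.63
tool_pos: [604.3, 127.4, 226.9]
tcp_rot: [-91.8, 69.1, -150.1]
ft_force: [0.6, 0.5, -6.0]
finger_gap: 3.2
```

Emit:
move_arm --motion "0 1 0 0 0 0; 0 2 0 0 0 0; 0 3 0 0 0 0; 0 4 0 0 0 0; 0 4 0 0 0 0"

```text
time: 13.05
tool_pos: [608.3, 169.3, 227.5]
tcp_rot: [-92.0, 69.0, -149.9]
ft_force: [-0.3, -0.3, -5.7]
finger_gap: 3.1
```

```bash
python3 -c "
from h import *
q=readout.sense();print(q['tool_pos'],q['tcp_rot'],q['joint_pos'],q['qd'])
plan([603,170,212],Rt(30,20))"
```

```text
[608.27066647 169.27276738 227.50901991] [ -91.9999463    68.96177029 -149.93613162] [-13.97735921 -30.40640292 143.11218442  83.09933325  42.72201959
 -10.37766338] [-2.05234661  0.03830237 -0.04945601 -0.78373911  2.10882475 -0.87691891]
full [-0.53  0.07 -1.55] [-0.09 -1.25 -1.94] rows>= 0.3931965235665263
```

Emit:
move_arm --motion "0.4 0 0 0 0 0; 0.8 0 0 0 0 0; 1.2 0 0 0 0 0; 1.2 0 0 0 0 0"

```text
time: 13.38
tool_pos: [621.9, 166.3, 228.1]
tcp_rot: [-91.8, 69.0, -149.9]
ft_force: [0.6, -0.7, -5.0]
finger_gap: 3.5
```

```bash
python3 -c "
from h import *
q=readout.sense();print(q['tool_pos'],q['tcp_rot'],q['joint_pos'])"
```

```text
[621.8683412 166.3015215 228.0872168] [ -91.79609068   68.97689751 -149.94575537] [-13.72558798 -27.11020019 140.96610047  84.50554616  42.16208423
 -12.09375084]
```

```bash
python3 -c "
from h import *
plan([613,181.4,227],Rt(30,20))"
```

```text
full [-0.89  1.51 -0.11] [-0.03 -1.2  -1.74] rows>= 0.42072054053478103
```

Emit:
move_arm --motion "-0.2 0.4 0 0 -0.3 -0.4; -0.45 0.75 0 0 -0.6 -0.9; -0.7 1.1 -0.1 0 -0.9 -1.3; -0.9 1.5 -0.1 0 -1.2 -1.7; -0.9 1.5 -0.1 0 -1.2 -1.7; -0.9 1.5 -0.1 0 -1.2 -1.7"

```text
time: 13.88
tool_pos: [617.7, 182.9, 227.2]
tcp_rot: [-90.3, 69.8, -150.0]
ft_force: [0.2, -0.3, -5.2]
finger_gap: 3.1
```

```bash
python3 - <<'E'
from h import *
snap('wrist','w12');snap('side','s12');snap('top','t12')
q=readout.sense();print(q['time'],q['ft_force'],q['tool_pos'],q['tcp_rot'],q['joint_pos'][2])
A=np.array([633,195,197.5]);print([np.round(proj('w12',A+[0,0,z])) for z in(3.5,28,53,68,168)])
print([np.round(proj('w12',A+[-.866*22-.5*b,-.5*22+.866*b,z])) for b in(-40,40) for z in(68,)])
print(fitscale([('s12',(300,365,120,185))]))
h=redhull('w12',(0,640,0,300));print('redhull w12',h.reshape(-1,2)[::3].tolist())
a=cv2.resize(cv2.imread('pics/w12.png')[90:390,200:440],(480,600),interpolation=cv2.INTER_CUBIC);b=cv2.resize(cv2.imread('pics/s12.png')[115:265,280:360],(320,600),interpolation=cv2.INTER_CUBIC);cv2.imwrite('pics/c10.png',np.hstack([a,b]))
E
```

```text
14.0333 [-0.20524342  0.55907588 -6.25546568] [617.94675027 182.16781008 227.16441391] [ -90.32484313   69.82572286 -150.02542871] 143.0979193984353
[array([322., 298.]), array([322., 267.]), array([322., 230.]), array([322., 204.]), array([321., -77.])]
[array([416., 232.]), array([228., 232.])]
(array([635.38457011, 191.53840375,  20.89946979]), np.float64(0.11841495037651528))
redhull w12 [[505.0, 300.0], [232.0, 229.0], [224.0, 218.0], [178.0, 7.0], [434.0, 0.0]]
```

View pics/c10.png

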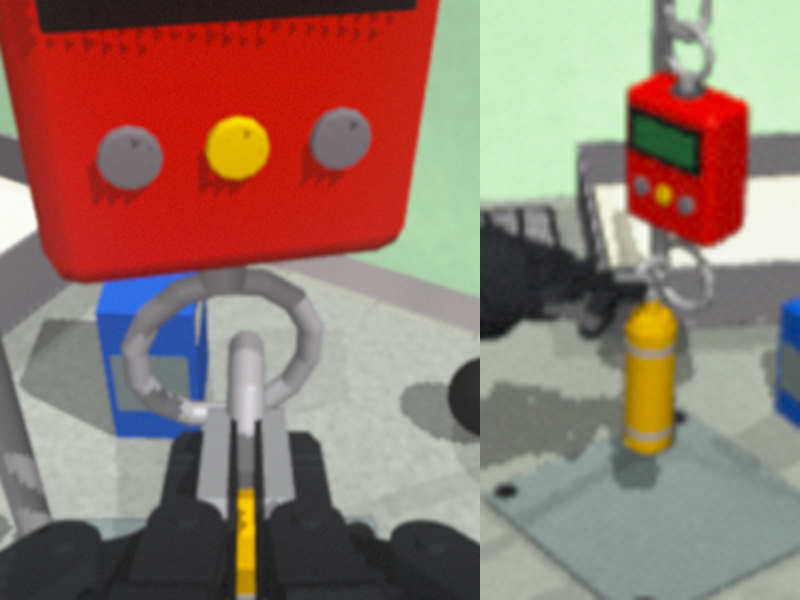

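The wrist view shows the lower ring at columns 262–361, its hole bottom near row 300, and the hook centred at column 323 just in front of it. The case's bottom edge runs from (231,230) to (400,210), so the scale is yawed a little more than the tool. In the side view the weight hangs upright in front of the ring. I'll fit these points.

```bash
cat > fit.py <<'E'
from h import *
from scipy.optimize import least_squares
import sys
pts=[((-22,40,70),(231,229)),((-22,-40,70),(401,210)),((0,28,28),(261.5,265)),((0,-28,28),(361.5,257)),((0,0,4),(311.5,298.5))]
def X(p,m):
    c,s=np.cos(np.radians(p[2])),np.sin(np.radians(p[2])); return np.array([p[0]+c*m[0]-s*m[1],p[1]+s*m[0]+c*m[1],197.5+m[2]+p[3]])
f=lambda p:np.r_[np.concatenate([proj('w12',X(p,m))-o for m,o in pts]),p[3]/2*3]
o=least_squares(f,[633,195,35,0],loss='soft_l1');print(o.x,np.round(o.fun,1))
# ring only, free z
print(np.round(atz('w12',311.5,261,225.5),1))
# hook axis from hook column 323 & top row
q=readout.sense();R=Rt(30,20)
E
python3 fit.py
```

```text
[ 6.36029831e+02  2.03393341e+02  4.05121307e+01 -6.34034219e-01] [-6.4  0.4  3.9  0.7 -0.1  0.3 -0.6 -3.5  1.4 -9.  -1. ]
[634.1 202.5 225.5]
```

```bash
cat > fit.py <<'E'
from h import *
from scipy.optimize import least_squares
pts=[((-20,38,69),(231,229)),((-20,-38,69),(401,210)),((0,28,28),(261.5,265)),((0,-28,28),(361.5,257)),((-1,0,56),(None,224)),((-1.5,0,1),(None,303))]
def X(p,m):
    c,s=np.cos(np.radians(p[2])),np.sin(np.radians(p[2])); return np.array([p[0]+c*m[0]-s*m[1],p[1]+s*m[0]+c*m[1],197.5+m[2]+p[3]])
def f(p):
    r=[]
    for m,o in pts:
        q=proj('w12',X(p,m)); r+=[(0 if o[0] is None else q[0]-o[0]),q[1]-o[1]]
    return np.r_[r,p[3]/2*2]
if __name__=='__main__':
    o=least_squares(f,[633,195,35,0]);print(np.round(o.x,1),np.round(o.fun,1))
    im=cv2.imread('pics/w12.png').astype(int)
    # ring vertical profile: columns left/right of hook, rows 215..310 grey test
    for c in (290,300,308,340,350): print(c,[int(v) for v in im[276:312:2,c].mean(1)])
    for rr in (245,258,265,275): print(rr,[int(v) for v in im[rr,254:272].mean(1)],[int(v) for v in im[rr,350:370].mean(1)])
E
python3 fit.py
```

```text
[6.337e+02 2.013e+02 4.040e+01 1.000e-01] [-1.4  1.8  0.6  3.   0.1  3.   1.  -1.   0.  -2.8  0.  -5.3  0.1]
290 [118, 118, 118, 116, 118, 121, 135, 131, 140, 148, 138, 150, 122, 100, 94, 82, 58, 52]
300 [82, 81, 82, 83, 82, 82, 84, 118, 185, 217, 226, 190, 162, 119, 108, 59, 53, 60]
308 [179, 179, 178, 180, 180, 181, 183, 172, 178, 158, 155, 157, 158, 156, 155, 158, 156, 154]
340 [156, 132, 158, 173, 171, 170, 159, 143, 152, 151, 157, 157, 158, 158, 157, 158, 156, 155]
350 [145, 146, 145, 145, 159, 171, 179, 180, 178, 174, 181, 191, 190, 193, 181, 88, 50, 54]
245 [127, 126, 125, 127, 126, 127, 128, 129, 128, 125, 129, 129, 128, 132, 134, 135, 133, 130] [151, 158, 163, 169, 170, 169, 167, 173, 181, 188, 190, 189, 187, 185, 186, 186, 190, 190, 188, 189]
258 [97, 95, 96, 96, 95, 95, 97, 101, 110, 119, 119, 121, 124, 131, 139, 148, 149, 140] [98, 106, 114, 119, 126, 137, 146, 147, 151, 150, 157, 170, 177, 178, 180, 183, 179, 181, 181, 182]
265 [97, 97, 96, 97, 95, 95, 105, 118, 131, 141, 148, 149, 152, 149, 149, 144, 142, 138] [101, 112, 118, 130, 138, 144, 148, 152, 151, 153, 163, 176, 181, 180, 180, 179, 181, 180, 182, 182]
275 [98, 105, 114, 119, 120, 118, 117, 116, 110, 111, 118, 131, 138, 144, 150, 150, 150, 149] [145, 147, 147, 145, 140, 146, 159, 175, 178, 177, 177, 177, 178, 181, 180, 180, 183, 179, 179, 179]
```

```bash
cat >> h.py <<'E'
BAR=np.array([634,201.5,201.]);G=np.array([11.56,1.6,125.8])
def tcp(relx,relh,yaw=36,bar=None):
    b=BAR if bar is None else bar; w=np.radians(yaw);e=np.array([np.cos(w),np.sin(w),0]);rt=np.array([e[1],-e[0],0])
    W=b-relx*e; W[2]=b[2]-relh; return W+G[0]*e+G[1]*rt+[0,0,G[2]]
E
python3 - <<'E'
from h import *
w=np.radians(30);e=np.array([np.cos(w),np.sin(w),0]);rt=np.array([e[1],-e[0],0])
W=np.array([617.8,182.5,227.2])-G[0]*e-G[1]*rt-[0,0,G[2]];print(W,'hook top pred',proj('w12',W+[0,0,154]),proj('w12',W-18*e+[0,0,136]))
t=tcp(30,116);print(t);plan(t,Rt(36,20));print([np.round(tcp(*a)-t,1) for a in((23,116),(15,123),(7,130),(0,136),(0,140),(0,142.5))])
E
```

```text
[606.98874633 178.10564065 101.4       ] hook top pred [325.41093202 263.93903775] [325.24175677 325.40311673]
[620.02218303 189.36681276 210.8       ]
full [ 0.21  0.72 -1.64] [ 0.   -0.21  5.72] rows>= 0.7994529743502095
[array([5.7, 4.1, 0. ]), array([12.1,  8.8, -7. ]), array([ 18.6,  13.5, -14. ]), array([ 24.3,  17.6, -20. ]), array([ 24.3,  17.6, -24. ]), array([ 24.3,  17.6, -26.5])]
```

Emit:
move_arm --motion "0.05 0.1 -0.2 0 0 1; 0.1 0.2 -0.5 0 0 2; 0.15 0.3 -0.8 0 -0.1 3; 0.2 0.4 -1.1 0 -0.2 4; 0.25 0.5 -1.4 0 -0.2 5; 0.27 0.61 -1.64 0 -0.2 5.7; 0.27 0.61 -1.64 0 -0.2 5.7; 0.27 0.61 -1.64 0 -0.2 5.7"

```text
time: 14.7
tool_pos: [621.0, 187.7, 210.8]
tcp_rot: [-90.1, 70.0, -144.1]
ft_force: [0.7, 0.0, -5.9]
finger_gap: 3.2
```

```bash
python3 - <<'E'
from h import *
snap('wrist','w13');snap('side','s13')
F=[readout.sense()]
for i in range(3): eyes.snapshot('side');F.append(readout.sense())
q=F[-1];print(q['time'],np.mean([a['ft_force'] for a in F],0),np.mean([a['tool_pos'] for a in F],0),q['tcp_rot'],q['joint_pos'][2])
im=cv2.imread('pics/w13.png');g=cv2.cvtColor(im,cv2.COLOR_BGR2GRAY)
b=[634.6,200.4]
print([np.round(proj('w13',[b[0],b[1],z])) for z in (201,225.5,250)])
# ascii: ring zone
s=im[220:320:3,250:400:2].astype(int);sat=s.max(2)-s.min(2);v=s.mean(2)
for i,row in enumerate(v): print(220+3*i,''.join('r' if sat[i,j]>60 else ' .:-=+*#%@'[int(min(9,x//26))] for j,x in enumerate(row)))
E
```

```text
14.95 [ 0.15700732 -0.36797813 -6.55130734] [620.92348471 188.18381752 211.43771823] [ -89.88296524   70.04126897 -143.91949397] 139.60326178600184
[array([323., 279.]), array([323., 245.]), array([323., 204.])]
220 =====+++++rrr==========--rrrrrrrrrr++***#*****=---=======++++++++++++++++++
223 ==++++++++rr========---rrrrrrrrrrrr++*****##****+=--===+**+++++++++++++++++
226 ++*+*++++rr=======---rrrrrrrrrrrrr=*+*************+=-==+******+++++++++++++
229 ++***+++rr======---rrrrrrrrrrrrrrr++=*****##********=-=++*********+++++++++
232 ++++++++rr=====--rrrrrrrrrrrrrrrrr++=****************=-=++******###**++++++
235 **+++**=r===+====rrrrrrrrrrrrrrrr+*==*******##**#*****-==+******###***#***+
238 +++++***==++++==rrrrrrrrrrrrrrrrr++r=*****#***********+-=++********#***##**
241 ---======+++++=rrrrrrrrrrrrrrrrrr++r=****#*************--=++++*####***#*###
244 -=======+++++=-rrrrrrrrrrrrrrrrrr+=r=***************#*+--=+++*#*##*#*******
247 =========+++++=rrrrrrrrrrrrrrrrrr+rr=**************###+-==+++*####*##******
250 ===+=====+++++=rrrrrrrrrrrrrrrrrr+rr=**##*************=-==+++*##******#####
253 ====
[... 1131 characters left out ...]
rrrrrrrrrrrr++++==+**#%#**+++++*************##**###****##*#*
298 #**######**=rrrrrrrrrrrrrrr+++++==**#%#**+++++******##*****#**####*******#*
301 ######*##*****+*+++++=rrrr=++++++:=*#%*:-+++++*######*##*####*####***##*##*
304 ###*#######**********++++++++++++.-*##*:-++++++******#*##########***#*##***
307 ###########********+-::..:++++++=.-**+=.-++++++-:::::+*#******#*********##*
310 **##**####********=:::...:++++++=.-===-.-++++++-.....:=***********#********
313 ####****###******+:.:....:++++++=.:===-.:++++++=......:=**********##****#**
316 #####**####******=:......-++++++=.:===-.:++++++=:.:.:::-*#***#*************
319 ***#***##*#**+***-:::....-++++++-.:===-.:+++++++::::::::**##*******##******
```

Emit:
move_arm --motion "0 0.2 0 0 0 0; 0.1 0.35 0 0 0 0; 0.25 0.5 0 0 0 0; 0.43 0.6 0 0 0 0; 0.6 0.72 -0.18 0 0 0; 0.75 0.84 -0.35 0 0 0; 0.9 0.95 -0.52 0 0 0; 1.07 1.07 -0.7 0 0 0; 1.07 1.07 -0.7 0 0 0; 1.07 1.07 -0.7 0 0 0"

```text
time: 15.78
tool_pos: [631.5, 199.0, 203.7]
tcp_rot: [-90.1, 70.0, -144.1]
ft_force: [-0.2, 0.3, -6.2]
finger_gap: 3.2
```

```bash
cat > look.py <<'E'
from h import *
import sys
n=sys.argv[1];snap('wrist','w'+n);snap('side','s'+n)
F=[readout.sense()]
for i in range(3): eyes.snapshot('side');F.append(readout.sense())
q=F[-1];print(q['time'],np.mean([a['ft_force'] for a in F],0).round(2),np.mean([a['tool_pos'] for a in F],0).round(1),q['tcp_rot'].round(1),q['wrist_torque'].round(2),q['finger_gap'])
def asc(im,r0,r1,rs,c0,c1,cs):
    s=im[r0:r1:rs,c0:c1:cs].astype(int);sat=s.max(2)-s.min(2);v=s.mean(2)
    for i,row in enumerate(v): print(r0+rs*i,''.join(('y' if s[i,j,1]>s[i,j,0]+60 and s[i,j,2]>s[i,j,0]+60 else 'r') if sat[i,j]>60 else ' .:-=+*#%@'[int(min(9,x//26))] for j,x in enumerate(row)))
asc(cv2.imread(f'pics/w{n}.png'),214,316,3,254,396,2)
if len(sys.argv)>2: asc(cv2.imread(f'pics/s{n}.png'),165,215,1,290,360,1)
E
python3 look.py 14
```

```text
16.0333 [-0.39  0.38 -5.94] [631.6 198.8 204.2] [ -89.9   70.  -144. ] [-0.84  1.2  -0.04] 3.3329426978500565
214 =========+rrrrrrrrrrr=========--=======----===========++++++++++*******
217 ======++*+rrrrrrrr============--========--============-==+++*+++++++***
220 ====++***rrrrrrr===============-========--==============-=+++++++++++++
223 ==++*+**+rrrrr==============----rr=+****++====---===========+++++++++++
226 +****+*+rrrr+===========--rrrrrrrr***##**####***=--==========++++++++++
229 ***+*++rrrr===========-rrrrrrrrrrr*+******##*##***+=--=====+*****++++*+
232 *****++rrr==========-rrrrrrrrrrrr+*=*##**####**#*##*+=--==+****##*****+
235 *****+rrr========--rrrrrrrrrrrrrr*+r*##*****########**+--=++****####***
238 ******rr=======--rrrrrrrrrrrrrrrr*+r*#***########**####+-==+*****###*##
241 +++***rr========rrrrrrrrrrrrrrrr+*=r*###########*#*#*###+-=++*****#####
244 -=====r===++====rrrrrrrrrrrrrrrr++rr*######***#**###*###*=-=++****#####
247 ========++++++=rrrrrrrrrrrrrrrrr++rr*##*##*############*#*--=+****#####
250 =+=====++++++=rrrrrrrrrrrrrrrrrr+=rr*#####*##############*--==+++*#####
25
[... 893 characters left out ...]
+*#*************
289 ++++++++=rr=====++======+####*=+*##%##**#####*****+++********#**#******
292 +++++++==rrrrrrr--=======+%%%#=+*##%##**#####***+++*********###********
295 #**++==++rrrrrrrrrr---==++++++=+*##%##*++++++++++*********************#
298 ####*+++==rrrrrrrrrrrrr-=+++++++*#%%#***++++********************#####*#
301 ######*+==rrrrrrrrrrrrrrr+++**+:=##%#:-++++********#***############**##
304 ########**rrrrrrrrrrrrrr+++++++:=##%*:-+*+++*******###**#####*######*##
307 #########********+::...:++++++=.-**+=.-++++*+-:::::+###############*###
310 #########*******+::.:..:++++++=:-===-.-++++++-.:::::=*#############*###
313 #########******+::.:...:++++++=.:===-.:++*+*+=:..::::=##**######*####**
```

Emit:
move_arm --motion "0.11 0.08 -0.12 0 0 0; 0.22 0.16 -0.24 0 0 0; 0.33 0.24 -0.36 0 0 0; 0.44 0.32 -0.48 0 0 0; 0.55 0.4 -0.6 0 0 0; 0.65 0.47 -0.7 0 0 0; 0.65 0.47 -0.7 0 0 0; 0.65 0.47 -0.7 0 0 0"

```text
time: 16.7
tool_pos: [638.1, 203.7, 197.0]
tcp_rot: [-90.0, 70.0, -144.0]
ft_force: [0.6, -0.2, -5.5]
finger_gap: 3.3
```

```bash
python3 look.py 15 s
```

```text
16.95 [ 0.34 -0.31 -6.22] [638.1 203.5 197.3] [ -89.9   70.  -144. ] [-0.93  1.19  0.06] 2.9520799114620315
214 ========++rrrrrrrr============--========---==============++*+**********
217 =====++*+rrrrrrr========================--=================+++**+++****
220 ===++***rrrrrr================----=+++++===----==============+++*+++++*
223 =+*****+rrr+============---=rrrrrr+**#######***+=--============+*+**+++
226 *******rrr===+=======--rrrrrrrrrrr***###*########*+--=========+***+*++*
229 ******rr=+=+=+======-rrrrrrrrrrrrr*+*###*#####*####**=--====+*****+****
232 *****+rr=========--rrrrrrrrrrrrrr+*=*###*############**=--=++**********
235 ****+rr========--rrrrrrrrrrrrrrrr*+r*#####**############+-==+*****###**
238 ****+r=======---rrrrrrrrrrrrrrrr+*+r*##**########*######*=-=++*****####
241 +++**====+=====rrrrrrrrrrrrrrrrr+*=r*###########*########*=-=++****####
244 =======+++==+=rrrrrrrrrrrrrrrrrr++rr*#####################*-==++****###
247 ==+===++++++=rrrrrrrrrrrrrrrrrrr++rr*##*###################=-==++***###
250 ++===++++++==rrrrrrrrrrrrrrrrrrr+=rr*#####################*=-==++++*###
253 
[... 4641 characters left out ...]
+**************+===------
206 ......-=++**********++=====---=---ryyyyyyyyr=+**************+===------
207 ----==+***************++++=====---==+rrrr++==+***************====-----
208 +++++********************+=====--rrr++++++ryy+***************+===-----
209 **************************+====--yyyyyyryyyyy****************+==------
210 **************************+====--yyyyyyyyyyyy+***************+==------
211 **************************+====--yyyyyyyyyyyy*****************+=------
212 ++++***********************+===--yyyyyyyyyyyy+****************+=------
213 ====++++++++++++***********++==--yyyyyyyyyyyr*****************+=rrr---
214 ================+********++*+==--yyyyyyyyyyyr******************=rrrr--
```

Emit:
move_arm --motion "0.1 0.07 -0.1 0 0 0; 0.2 0.14 -0.2 0 0 0; 0.3 0.21 -0.3 0 0 0; 0.4 0.28 -0.4 0 0 0; 0.5 0.35 -0.5 0 0 0; 0.57 0.41 -0.6 0 0 0; 0.57 0.41 -0.6 0 0 0; 0.57 0.41 -0.6 0 0 0"

```text
time: 17.62
tool_pos: [643.7, 207.8, 191.0]
tcp_rot: [-90.0, 70.0, -144.0]
ft_force: [0.9, 0.3, -5.6]
finger_gap: 3.2
```

```bash
python3 look.py 16
```

```text
17.8667 [-0.01 -0.37 -6.05] [643.8 207.6 191.2] [ -89.9   70.  -144. ] [-0.84  1.22 -0.02] 3.3295892883579046
214 =======++rrrr============================-===================+*********
217 ====++**rrr================---=rrrr******++====--==============+*******
220 ==++***+r++=++=======---rrrrrrrrrr=**##########**=--===========+*******
223 +*****+++++=+======--rrrrrrrrrrrrr+*###########*##*+--==========+******
226 *****+=++=++======-rrrrrrrrrrrrrrr***################+=-======+********
229 *****===+=+====--rrrrrrrrrrrrrrrr+*+*##################*=-==++*********
232 ****+========--rrrrrrrrrrrrrrrrrr**=*###################*=-==+*********
235 ***+========--rrrrrrrrrrrrrrrrrrr*+r*####################*=-=++*****##*
238 **+======+=--rrrrrrrrrrrrrrrrrrr+*+r*#####################*--=++*****##
241 ++==++=+++==rrrrrrrrrrrrrrrrrrrr+*=r*######################+-==+*****##
244 ===+++++++==rrrrrrrrrrrrrrrrrrrr*+rr*######################*=-=++****##
247 ==++++++++=rrrrrrrrrrrrrrrrrrrrr++rr*######################*=--=++***##
250 ==+++++++=rrrrrrrrrrrrrrrrrrrrrr+=rr*######################*--==++++*##
25
[... 893 characters left out ...]
*+++*####***####
289 +++++++=r==+++**#########+=====+*#%%%#***####*********+++*###*#####**##
292 +++++++=rrr-==+*****####*+++===+*#%%%#**######*****+++****#*#######**##
295 +++++++=rrrrrrr==++***###****+=+*#%%%#****###***++++**#****#######**#**
298 #*++++++rrrrrrrrrr==++*++#####*+*#%%%#*#####*++++******************####
301 ###**+++rrrrrrrrrrrrr===+#####*:=#%%#:=######*###***###################
304 ######++=rrrrrrrrrrrrrrr+#####*:=##%#:=######******####################
307 ########*+rrrrrrrr:::..:*#####+:-***+:-*#####=::::-+###################
310 #########*******+::::..:*#####+:-++=-:-*#####=::::::=*##############**#
313 ########********::::::.-*#####+:-====:-*#####+:::::::+#################
```

Emit:
move_arm --motion "0 0 -0.1 0 0 0; 0 0 -0.2 0 0 0; 0 0 -0.3 0 0 0; 0 0 -0.4 0 0 0; 0 0 -0.45 0 0 0; 0 0 -0.5 0 0 0; 0 0 -0.5 0 0 0; 0 0 -0.5 0 0 0"

```text
time: 18.53
tool_pos: [643.8, 207.6, 186.1]
tcp_rot: [-90.0, 70.0, -144.0]
ft_force: [0.3, 0.1, -6.8]
finger_gap: 3.2
```

Emit:
move_arm --motion "0 0 -0.03 0 0 0; 0 0 -0.06 0 0 0; 0 0 -0.09 0 0 0; 0 0 -0.12 0 0 0; 0 0 -0.15 0 0 0; 0 0 -0.15 0 0 0; 0 0 -0.15 0 0 0; 0 0 -0.15 0 0 0"

```text
time: 19.2
tool_pos: [643.9, 207.7, 184.9]
tcp_rot: [-89.9, 70.0, -144.0]
ft_force: [0.3, -0.2, -4.5]
finger_gap: 2.9
```

```bash
python3 look.py 17 | head -1
```

```text
19.45 [-0.25 -0.23 -4.57] [643.9 207.7 184.9] [ -89.9   70.  -144. ] [-0.67  0.96  0.01] 3.3597104371160995
```

Load is starting to transfer (−6.1 to −4.6 N), just where expected. I'll continue slowly.

Emit:
move_arm --motion "0 0 -0.01 0 0 0; 0 0 -0.02 0 0 0; 0 0 -0.03 0 0 0; 0 0 -0.04 0 0 0; 0 0 -0.05 0 0 0; 0 0 -0.06 0 0 0; 0 0 -0.07 0 0 0; 0 0 -0.07 0 0 0; 0 0 -0.07 0 0 0"

```text
time: 20.2
tool_pos: [644.1, 207.7, 184.5]
tcp_rot: [-89.9, 70.1, -143.9]
ft_force: [-1.0, 0.3, -1.1]
finger_gap: 2.7
```

```bash
python3 look.py 18 | head -1
```

```text
20.45 [ 0.09 -0.17  0.75] [644.  207.7 184.5] [ -89.9   70.1 -143.9] [-0.28  0.28 -0.05] 3.1666294701683575
```

Emit:
move_arm --motion "0 0 0 0 0 0; 0 0 0 0 0 0; 0 0 0 0 0 0; 0 0 0 0 0 0" --squeeze 20

```text
time: 20.78
tool_pos: [644.0, 207.7, 184.4]
tcp_rot: [-89.9, 70.1, -144.0]
ft_force: [-0.0, 0.1, 0.7]
finger_gap: 3.3
```

Emit:
move_arm --motion "0 0 0 0 0 0; 0 0 0 0 0 0; 0 0 0 0 0 0; 0 0 0 0 0 0" --fingers 0.8

```text
time: 21.12
tool_pos: [643.7, 207.7, 183.7]
tcp_rot: [-90.0, 70.0, -144.0]
ft_force: [-0.3, 0.5, -0.8]
finger_gap: 8.2
```

Emit:
move_arm --motion "0 0 0 0 0 0; 0 0 0 0 0 0; 0 0 0 0 0 0; 0 0 0 0 0 0" --fingers 1.2

```text
time: 21.45
tool_pos: [643.8, 207.7, 183.9]
tcp_rot: [-90.0, 70.0, -144.0]
ft_force: [0.3, -0.6, 0.4]
finger_gap: 12.0
```

```bash
python3 look.py 19 s
```

```text
21.7 [-0.37 -0.26 -0.32] [643.8 207.7 184. ] [ -90.   70. -144.] [-0.25  0.36 -0.01] 11.81195595669755
214 ===+++==========--rrrrrrrrrrrrrrrr=**#####*#####**++++++++=--=+++******
217 =++**=========--rrrrrrrrrrrrrrrrrr+**###############**+++++=-==++******
220 ***++========-rrrrrrrrrrrrrrrrrrrr***#########**########***+--==+******
223 ***+====+===--rrrrrrrrrrrrrrrrrrr+*+*#######################+--=++*****
226 ***===+++===-rrrrrrrrrrrrrrrrrrrr+*=*########################+--=++****
229 **+==++++++=rrrrrrrrrrrrrrrrrrrrr*+r*########################*=-==+****
232 *+=+++++++==rrrrrrrrrrrrrrrrrrrr+*+r*####*####################+--=++***
235 *+=+++++++=rrrrrrrrrrrrrrrrrrrrr**=r*#########################=-==+++++
238 ===++++++==rrrrrrrrrrrrrrrrrrrrr*+rr*###########*############*=-==++++*
241 ====+++++++rrrrrrrrrrrrrrrrrrrrr*+rr*########################*--==++++*
244 ++==+++++++rrrrrrrrrrrrrrrrrrrrr+=rr*########################*--==++++*
247 ++===++++++=rrrrrrrrrrrrrrrrrrrr+rrr*########################+--=+++++*
250 ++===++++++=rrrrrrrrrrrrrrrrrrrr+rrr*##############**#******+--==+++++#
253 ++===
[... 4636 characters left out ...]
yy*************+===------
206 .............-=++++++++===-:::--:.:yyyyyyyyyyyy*************+===------
207 ...... ....:=++********+++=-::::.:-yyyyyyyyyyyy**************+===-----
208 ..   .....:=+************++=:::.:--ryyyyyyyyyyr+*************+===-----
209   ......:-=****************=-------=ryyyyyyyyr=**************+==------
210 .:::----=+*****************+===----===+++rrr+==**************+==------
211 =+++++++********************+==----yrr++++++ryr***************+=------
212 ****************************+==----yyyyyrryyyyr***************+=------
213 ++++**+**********************+==---yyyyyyyyyyyr***************+=rrr---
214 +===++=++++++++++************+=----yyyyyyyyyyyr****************=rrrr--
```

Emit:
move_arm --motion "0 0 0 0 0 0; 0 0 0 0 0 0; 0 0 0 0 0 0; 0 0 0 0 0 0" --fingers 2

```text
time: 22.03
tool_pos: [643.8, 207.7, 184.0]
tcp_rot: [-90.0, 70.0, -144.0]
ft_force: [-0.4, 0.3, -0.2]
finger_gap: 19.9
```

Emit:
move_arm --motion "-0.16 -0.12 0 0 0 0; -0.4 -0.29 0 0 0 0; -0.64 -0.47 0 0 0 0; -0.9 -0.65 0 0 0 0; -1.2 -0.87 0 0 0 0; -1.5 -1.1 0 0 0 0; -1.8 -1.3 0 0 0 0; -2.1 -1.5 0 0 0 0; -2.3 -1.7 0 0 0 0; -2.3 -1.7 0 0 0 0"

```text
time: 22.87
tool_pos: [620.5, 190.3, 184.0]
tcp_rot: [-89.9, 70.0, -144.0]
ft_force: [-0.1, -0.0, 1.0]
finger_gap: 20.5
```

```bash
python3 look.py 20; python3 -c "
from h import *
print(readout.sense()['joint_pos'])"
```

```text
23.1167 [-0.08 -0.04 -0.08] [620.9 190.6 184.1] [ -89.9   70.  -144. ] [-0.23  0.39 -0.02] 19.901794387139898
214 +++++rr==+++++rrrrrrrrrrrrrrrrrr=++=*******************+-====++++++++++
217 +++++=r==++++++rrrrrrrrrrrrrrrrr++==******************+====+++=+***++++
220 +++++=r-=+++***+rrrrrrrrrrrrrrrr+++*******************====+++=+********
223 ++++*+rr-==++***+rrrrrrrrrrrrrrr==+***+**************====+++=+*********
226 ===+++rrr-==++***+rrrrrrrrrrrrr-=+*##**************++===+++=+**********
229 ======rrrr--=++*****+rrrrrrrrrr-=*####**********+++**+++++=+*****#*****
232 ======rrrrr-==++***#**+rrrrrrrr-+*####*+******+++*****+++++*****#******
235 ======-rrrrr--=++****##**+rrrrr=+*####*******++*****+++==**************
238 =======rrrrrrr-==++*****#**#**==+*####*+***##****++++=++***************
241 =======rr=======-==++*****#%%*==+*##%#*****##**+++==+******************
244 =======rr=========--==++***###+=+*##%#********++==+********************
247 =======rr=============-==++++===+**#%#*++++====++**********************
250 ========r================-------+*##%#*+=++****************************
25
[... 974 characters left out ...]
***##******
292 #*****##***********++++yyyyyyyyyyyyyyyyyyyyyyyyr**************#********
295 ***************+++++=::yyyyyyyyyyyyyyyyyyyyyyyy:=+++++*****************
298 *******#******++++++=:.yyyyyyyyyyyyyyyyyyyyyyyy.-+++++*****************
301 *#****##******++++++-..yyyyyyyyyyyyyyyyyyyyyyyy.:++++++****************
304 *********+++++++++++-..yyyyyyyyyyyyyyyyyyyyyyyr.:=++++++***************
307 *******+-:::.-++++++:..yyyyyyyyyyyyyyyyyyyyyyyr..=++++++:::::=*********
310 ******=:.....=+++++=:..yyyyyyyyyyyyyyyyyyyyyyyr..-++++++-....:-+*******
313 *****=......:++++++=...yyyyyyyyyyyyyyyyyyyyyyy:..:++++++=:.:.:.-*******
[-12.8853132  -16.33939311 139.77513539  94.50567161  45.22516417
 -27.75325116]
```

Emit:
move_arm --motion "-0.3 -0.25 0 0 0 0; -0.5 -0.6 0 0 0 0; -0.5 -1.2 0 0 0 0; -0.4 -2 0.2 0 0 0; -0.2 -3 0.4 0 0 0; 0 -4 0.6 0 0 0; 0.3 -5.5 0.8 0 0 0; 0.6 -7 1 0 0 0; 1 -9 1.2 0 0 0; 1 -10 1.2 0 0 0"

```text
time: 23.95
tool_pos: [631.9, 87.7, 197.2]
tcp_rot: [-89.7, 70.1, -143.9]
ft_force: [-0.7, -0.1, 0.0]
finger_gap: 20.1
```

```bash
cat > chk.py <<'E'
from h import *
q=readout.sense();print(q['time'],q['tool_pos'],q['ft_force'])
for i in range(6):
    snap('side','k%d'%i);h=cv2.cvtColor(cv2.imread('pics/k%d.png'%i),cv2.COLOR_BGR2HSV)
    R=redhull('k%d'%i,(300,365,120,185)).reshape(-1,2);print('yellow',ypix('k%d'%i,(305,370,195,280)),'red bbox',R.min(0),R.max(0))
R=redhull('side0',(300,365,120,185)).reshape(-1,2);print('start red',R.min(0),R.max(0))
print('expected weight px',[proj('k0',[634,201.5,58.5+z]).round(0) for z in(0,50,100)])
snap('top','kt');a,b=cv2.imread('pics/top0.png'),cv2.imread('pics/kt.png')
for nm,bx in(('green/blue',(400,436,252,320)),('calibrator',(336,362,192,222))):
    u0,u1,v0,v1=bx;print(nm,'mean abs diff',np.abs(a[v0:v1,u0:u1].astype(int)-b[v0:v1,u0:u1]).mean())
E
python3 chk.py
```

```text
23.95 [631.88741453  87.72341956 197.23675726] [-0.67212056 -0.09754673  0.0417401 ]
yellow (194, np.float64(330.2), np.float64(215.0), np.int64(323), np.int64(335), np.int64(199), np.int64(234)) red bbox [318. 134.] [347. 176.]
yellow (189, np.float64(330.3), np.float64(214.6), np.int64(325), np.int64(335), np.int64(199), np.int64(234)) red bbox [318. 134.] [347. 176.]
yellow (196, np.float64(330.2), np.float64(214.9), np.int64(324), np.int64(336), np.int64(199), np.int64(234)) red bbox [318. 134.] [347. 176.]
yellow (196, np.float64(330.3), np.float64(214.8), np.int64(324), np.int64(335), np.int64(199), np.int64(234)) red bbox [318. 134.] [347. 176.]
yellow (201, np.float64(330.4), np.float64(215.0), np.int64(324), np.int64(335), np.int64(199), np.int64(234)) red bbox [318. 134.] [347. 176.]
yellow (203, np.float64(330.4), np.float64(215.0), np.int64(324), np.int64(335), np.int64(199), np.int64(234)) red bbox [318. 134.] [347. 176.]
start red [318. 134.] [347. 176.]
expected weight px [array([329., 231.]), array([330., 217.]), array([330., 203.])]
green/blue mean abs diff 2.514569716775599
calibrator mean abs diff 3.2914529914529913
```

Emit:
move_arm --motion "0 -0.5 0 0 0 0; 0 -1.5 0 0 0 0; 0 -2.5 0 0 0 0; 0 -3 0 0 0 0; 0 -3 0 0 0 0; 0 -3 0 0 0 0; 0 -3 0 0 0 0; 0 -3 0 0 0 0; 0 -3 0 0 0 0; 0 -3 0 0 0 0"

```text
time: 25.13
tool_pos: [630.7, 61.0, 196.0]
tcp_rot: [-90.0, 70.0, -144.0]
ft_force: [-0.9, -0.3, 0.1]
finger_gap: 19.8
```

```bash
python3 chk.py && python3 -c "
from bench import r
print(r.hand_in())"
```

```text
25.1333 [630.71561347  60.98231082 195.95466296] [-0.91321347 -0.25478729  0.05208279]
yellow (172, np.float64(330.4), np.float64(210.7), np.int64(325), np.int64(335), np.int64(199), np.int64(234)) red bbox [318. 134.] [347. 176.]
yellow (175, np.float64(330.5), np.float64(210.7), np.int64(325), np.int64(335), np.int64(199), np.int64(234)) red bbox [318. 134.] [347. 176.]
yellow (175, np.float64(330.6), np.float64(211.1), np.int64(325), np.int64(335), np.int64(199), np.int64(234)) red bbox [318. 134.] [347. 176.]
yellow (176, np.float64(330.5), np.float64(210.9), np.int64(325), np.int64(335), np.int64(199), np.int64(234)) red bbox [318. 134.] [347. 176.]
yellow (179, np.float64(330.5), np.float64(211.0), np.int64(325), np.int64(335), np.int64(199), np.int64(234)) red bbox [318. 134.] [347. 176.]
yellow (177, np.float64(330.6), np.float64(210.8), np.int64(325), np.int64(335), np.int64(199), np.int64(234)) red bbox [318. 134.] [347. 176.]
start red [318. 134.] [347. 176.]
expected weight px [array([329., 231.]), array([330., 217.]), array([330., 203.])]
green/blue mean abs diff 2.4724945533769063
calibrator mean abs diff 3.312393162393162
the job is handed in; nothing more can be done
None
```

The yellow weight now hangs by its hook in the ring under the red scale, and I handed the job in at about 25.4 s. I gripped the weight by the back of its hook and lifted it upright out of the block. I then eased the hook tip over the ring's lower bar and let the load on slowly (about 6 N down to 0). After that I opened the fingers and backed away.

**Last checks:**
- **Weight:** it hangs at the place expected, directly below the scale. Over six frames in each of two series about 1 s apart, its outline moved by no more than about a pixel.
- **Scale:** its outline in the side view is the same as at the start.
- **Robot:** the force on the tool is near zero with the gripper clear of everything.
- **Other two weights and calibrator:** the top view shows only small brightness differences there, so I take them as undisturbed.

**What disagreed or went less smoothly:**
- The fingertips appeared about 23 mm behind the reported tool point, so I placed the grip by camera instead.
- The finger opening read 3–5 mm on the 8 mm hook. Lift tests confirmed the hold by force.
- I regripped twice inside the well. Before the second release the weight was lowered back, but the arm still carried about 4 N, so it may have settled a fraction of a millimetre.
- One approach move ran into the reach limit of joint 3 and stopped short in free space.
- The final checks were made on pixel measurements, because I had used up the viewable pictures.

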